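Lay out the board kit by height on the kitting strip

TASK

Lay out the four parts for the next board - the flux bottle, the small carton of fuses, the finned heat sink and the green terminal plug - on the kitting strip in order of height, one standing upright in the middle of each round mat. The tallest goes on the end mat next to the upright steel tab, the lowest on the mat at the other end. Do not let the flux bottle tip over on the way.

Things in the scene. Friction and masses are not known exactly. Their poses are not given: they have to be found in the camera images.
- flux_bottle: small round bottle with a red needle cap, the tallest: 88 mm high, 36 mm diameter; its straight body reaches up to 56 mm, above that a narrow cap (20 mm) and a needle. Stands upright. Origin: centre of its underside; z up. About 0.05 kg
- fuse_box: small closed pale carton, 28 mm high, 45 mm (its x) by 56 mm (its y). Origin: centre of its underside; z up. About 0.08 kg
- heat_sink: bare aluminium heat sink with upright fins, 18 mm high, 24 mm (its x) by 30 mm (its y). Origin: centre of its underside; z up. About 0.02 kg
- terminal_plug: green pluggable terminal block, the lowest: 12 mm high, 20 mm (its x) by 18 mm (its y). Origin: centre of its underside; z up. About 0.012 kg
- upright_end: end plate of the kitting strip that carries an upright steel tab: foot 46 x 24 x 2 mm, tab 42 mm wide (x, across the strip), 6 mm thick, 36 mm high over the strip. It sits at one end of the strip, now this end, now that, its centre 46 mm beyond the centre of the end mat. Origin: centre of its underside. Fixed
- flat_end: the same foot plate without a tab, 46 x 24 x 2 mm, at the other end of the strip. Origin: centre of its underside. Fixed
- mat_1: round black rubber mat with a small grey centre dot, an end mat of the straight row of four, 60 mm from centre to centre; 54 mm diameter, 2 mm thick, fixed on the aluminium kitting strip (6 mm thick, 64 mm wide). Origin: centre of its underside, 6 mm above the bench; its top is 8 mm above the bench; y along the strip, x across it
- mat_2: round black rubber mat with a small grey centre dot, between mat_1 and mat_3, 60 mm from centre to centre; 54 mm diameter, 2 mm thick, fixed on the aluminium kitting strip (6 mm thick, 64 mm wide). Origin: centre of its underside, 6 mm above the bench; its top is 8 mm above the bench; y along the strip, x across it
- mat_3: round black rubber mat with a small grey centre dot, between mat_2 and mat_4, 60 mm from centre to centre; 54 mm diameter, 2 mm thick, fixed on the aluminium kitting strip (6 mm thick, 64 mm wide). Origin: centre of its underside, 6 mm above the bench; its top is 8 mm above the bench; y along the strip, x across it
- mat_4: round black rubber mat with a small grey centre dot, the other end mat, after mat_3, 60 mm from centre to centre; 54 mm diameter, 2 mm thick, fixed on the aluminium kitting strip (6 mm thick, 64 mm wide). Origin: centre of its underside, 6 mm above the bench; its top is 8 mm above the bench; y along the strip, x across it
Not all that is in view belongs to the job. Leave any orange look-alike of the fuse_box alone.

How it is judged:
At the end, for the whole second after the job is handed in: Counted from the end with the upright tab, the mats carry the flux bottle, fuse carton, heat sink and terminal plug; each stands on its mat, upright (within 0.1 rad), centred within 12 mm, at rest (((horizontal distance between upright_end and mat_1 below 0.09 m and horizontal distance between flux_bottle and mat_1 below 0.012 m and z of flux_bottle in the frame of mat_1 between -0.002 and 0.006 m and horizontal distance between fuse_box and mat_2 below 0.012 m and z of fuse_box in the frame of mat_2 between -0.002 and 0.006 m and horizontal distance between heat_sink and mat_3 below 0.012 m and z of heat_sink in the frame of mat_3 between -0.002 and 0.006 m and horizontal distance between terminal_plug and mat_4 below 0.012 m and z of terminal_plug in the frame of mat_4 between -0.002 and 0.006 m) or (horizontal distance between upright_end and mat_4 below 0.09 m and horizontal distance between flux_bottle and mat_4 below 0.012 m and z of flux_bottle in the frame of mat_4 between -0.002 and 0.006 m and horizontal distance between fuse_box and mat_3 below 0.012 m and z of fuse_box in the frame of mat_3 between -0.002 and 0.006 m and horizontal distance between heat_sink and mat_2 below 0.012 m and z of heat_sink in the frame of mat_2 between -0.002 and 0.006 m and horizontal distance between terminal_plug and mat_1 below 0.012 m and z of terminal_plug in the frame of mat_1 between -0.002 and 0.006 m)) and linear speed of each of flux_bottle, fuse_box, heat_sink, terminal_plug below 0.02 m/s and angle between each of flux_bottle, fuse_box, heat_sink, terminal_plug's own z axis and vertical below 0.1 rad); the robot touches nothing.
It fails at once if the flux bottle is tipped (more than 0.8 rad) (angle between flux_bottle's own z axis and vertical above 0.8 rad).
It also fails if it takes over 96 s, if anything falls off the work surface, if the arm or the gripper's body presses on something with over 40 N, if the wrist force passes 120 N, or if a joint passes its speed limit or range.

ROBOT

A 7-joint arm with a two-finger parallel gripper is mounted at the origin on a cart in front of the work surface, level with it; the furniture and walls round the work are solid. World frame = base frame: x ahead of the robot, y to its left, z up, the work surface at z = 0. Lengths are in m, angles in rad, forces in N, time in s.
With the tool pointing down it reaches from about 0.425 to 0.825 m from the base axis. Payload 3.6 kg.
Tool frame: the origin (TCP) lies on the centre line of the jaws, within the pads' length; the fingertips stand 25 mm ahead of it and the grasp point (between the pads) lies 6 mm ahead of it; x points along the fingers, z is the direction in which the jaws open and shut, and the axes are right-handed (so a half turn about x gives the same grasp; the last joint's range is limited). The gripper opens to 93 mm and grips with 3 to 60 N. Pads are 15 mm wide; open, the fingers measure 128 mm over their backs; the gripper's body (75 mm by 188 mm) begins 65 mm behind the grasp point.
Start: joints at [-1.272, 0.615, -0.013, 1.423, 0.008, 1.103, -0.04], TCP at [0.207, 0.616, 0.244] pointing down, gripper open.
Joint ranges: [-3.12, 3.12], [-0.3, 2.06], [-1.34, 1.32], [0.26, 2.42], [-1.36, 4.5], [0.01, 1.98], [-2.84, 2.84]. Speed limits (rad/s): [2.79, 2.79, 3.14, 3.14, 3.14, 3.14, 3.14].

INTERFACE

Orientations are given as a unit quaternion [w, x, y, z].
In Python, from cell import get_obs, vision, workorder gives the robot as it stands.
- The arm moves only by the tool apply_moves, never from a script. Its argument "plan" is text: rows parted by semicolons, each of 6 numbers parted by spaces: the shift along the tool's x, y, z in m, then the turn, a rotation vector about the tool's x, y, z in degrees. In form: tx ty tz rx ry rz; .... A call has 1 to 12 rows; each row is the pose to reach, as a shift and turn from the pose commanded when the call began, along the tool's axes at that moment; what a row does not reach only later rows make up. A row lasts 1/12 s, in which the tool goes at most 41.7 mm and 7.16 degrees, less where a joint would pass 70% of its speed; a pose out of reach is approached as far as the arm can. A call with a gripper value outside its range is refused whole. "jaw" is the opening, from -1 (shut) to 1 (fully open), set as the call begins (left out, the last holds). The fingers move at their own pace and stop on an object; "newtons" is the grip in N (left out, the last holds). Time passes only in rows, so rows that repeat a pose let the fingers close. It gives the time, the measured TCP pose, the force and the opening at its end, in the units of the state.
- get_obs(): the state, without advancing time (a new reading comes with each control period).
- vision.read_camera(name): name is "scene" or "side" or "wrist"; returns (picture, depth): 384x512x3 uint8, red, green, blue; 384x512 float32, m along the optical axis (not along the pixel's ray), 0 where there is no reading.
- vision.camera_params(name): a dict with "fx", "fy", "cx", "cy" (pixels), "R" (3x3) and "t" (3): a world point X has camera coordinates R X + t; the wrist camera has in their place "tool_from_camera" (4x4, takes a point from camera to tool coordinates, whose origin is the TCP and whose axes are the tool frame's). Camera axes: x right, y down, z forward; pixel columns grow to the right and rows downward; lengths in m; the calibration is good to about 2 mm. A picture is of the moment at which its call begins: read the wrist's pose just before it. camera_params takes no time and is no camera call.
- workorder.job_done(): hands the job in, once; it reports no verdict.
The state is a dict: "time": time; "q": joint angles; "joint_velocities": joint speeds; "joint_torque": joint torques, N m; "tcp_pos": TCP position; "ee_rot": TCP orientation; "ft_force": force on the tool from outside, world axes, zero at the start; "wrist_torque": the same for the moment, N m; "gripper_width": opening from 0.0 (shut) to 1.0 (fully open).
Only numpy, scipy, OpenCV 4.12 (cv2) and the standard library are available. Lean on these libraries where they do the work, as an engineer would, in place of code of your own. Each camera call takes 0.05 s, during which the arm holds its last target.

## Working session

There is one attempt and no reset: what is moved stays moved. The work goes in short steps, Python scripts to look and compute and a tool call to move; the robot and the scene stay as the last step left them, time stands still between calls to the robot, and variables do not carry over. Pictures are saved under pics/ and viewed, and the job is handed in when it is done.

Besides the shell and the picture viewer there is one more tool, called as name(argument=value, ...) on one line, values as JSON. apply_moves: Moves the arm, as the interface text tells. Its arguments: {"type":"object","properties":{"plan":{"type":"string"},"jaw":{"type":"number"},"newtons":{"type":"number"}},"required":["plan"]}

```bash
ls; mkdir -p pics
python3 - <<'E'
from cell import get_obs, vision
import cv2
o=get_obs(); print(o['time'],o['tcp_pos'],o['ee_rot'],o['gripper_width'])
import numpy as np, pickle
D={}
for n in ['scene','side','wrist']:
    p,d=vision.read_camera(n); c=vision.camera_params(n); D[n]=(p,d,c)
    cv2.imwrite(f'pics/{n}0.png',p[:,:,::-1]); print(n,c)
pickle.dump(D,open('d0.pkl','wb'))
E
```

```text
pics
0.0 [0.20719968 0.61536073 0.24252416] [ 0.5735584  -0.41312634  0.57492715  0.41208757] 1.0022774700724697
scene {'fx': 420.46778099679904, 'fy': 420.46778099679904, 'cx': 261.693036033441, 'cy': 188.35135897651116, 'R': array([[-0.99934006,  0.0348925 , -0.01009723],
       [ 0.03084296,  0.66826738, -0.74328153],
       [-0.0191873 , -0.74310243, -0.66890255]]), 't': array([ 0.54859206, -0.00425262,  1.34038885])}
side {'fx': 439.37276359744016, 'fy': 439.37276359744016, 'cx': 255.40154117202383, 'cy': 190.5934953733164, 'R': array([[ 0.31605029, -0.9486834 ,  0.0105841 ],
       [-0.73522162, -0.25195671, -0.62925908],
       [ 0.59963438,  0.19109586, -0.77712353]]), 't': array([-0.12257862,  0.42752651,  1.25912767])}
wrist {'fx': 290.16474775792636, 'fy': 290.16474775792636, 'cx': 253.40833431475414, 'cy': 187.7407503506655, 'tool_from_camera': array([[-8.35366371e-04, -2.77978969e-01,  9.60586797e-01,
        -1.41305277e-01],
       [-2.08214400e-03, -9.60584567e-01, -2.77980134e-01,
         7.73627225e-02],
       [ 9.99997483e-01, -2.23229529e-03,  2.23647803e-04,
        -4.59427369e-05],
       [ 0.00000000e+00,  0.00000000e+00,  0.00000000e+00,
         1.00000000e+00]])}
```

View pics/scene0.png

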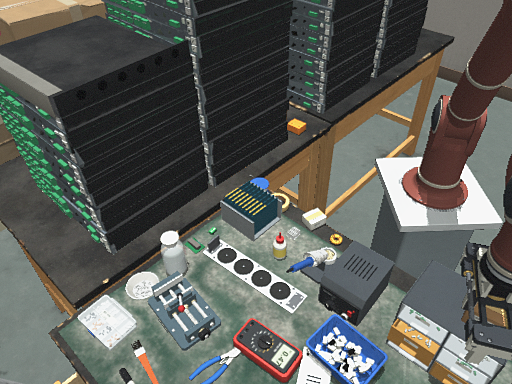

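View pics/side0.png

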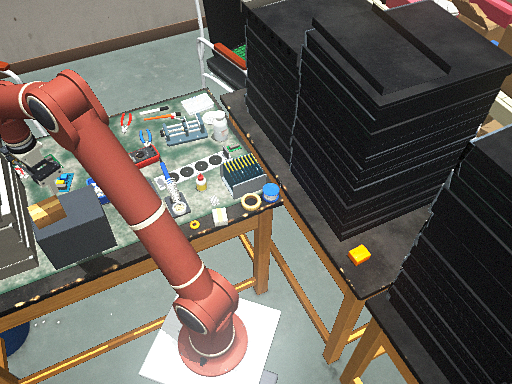

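View pics/wrist0.png

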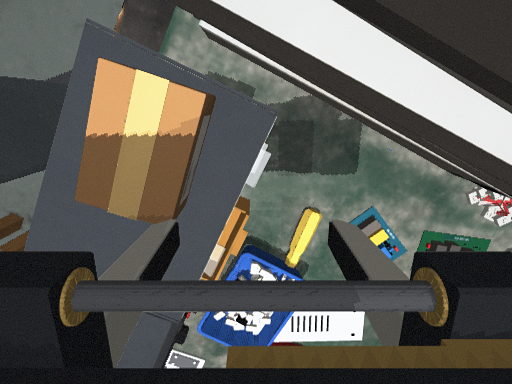

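Run:
```python
import cv2
a=cv2.imread('pics/scene0.png')[170:320,160:360]; cv2.imwrite('pics/s0c.png',cv2.resize(a,None,fx=4,fy=4,interpolation=cv2.INTER_CUBIC))
a=cv2.imread('pics/side0.png')[90:240,130:290]; cv2.imwrite('pics/d0c.png',cv2.resize(a,None,fx=4,fy=4,interpolation=cv2.INTER_CUBIC))
```

```text
(no output)
```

View pics/s0c.png

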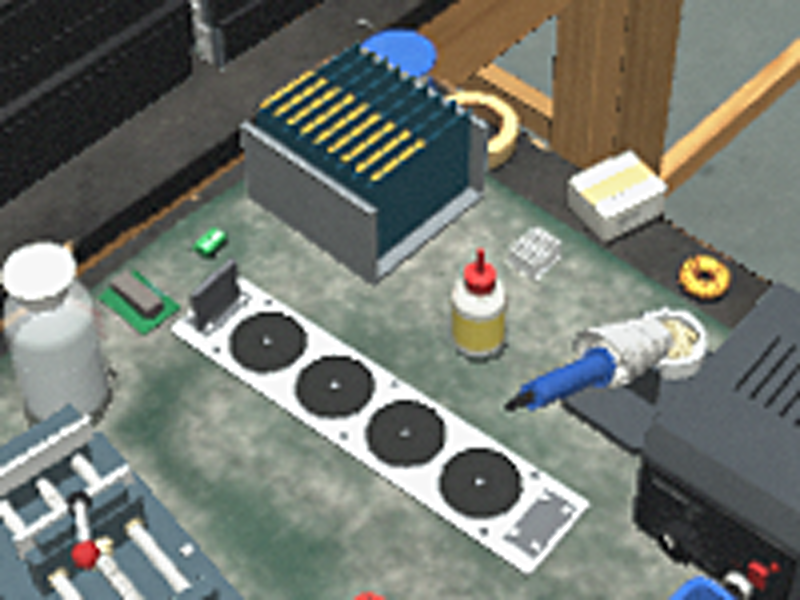

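View pics/d0c.png

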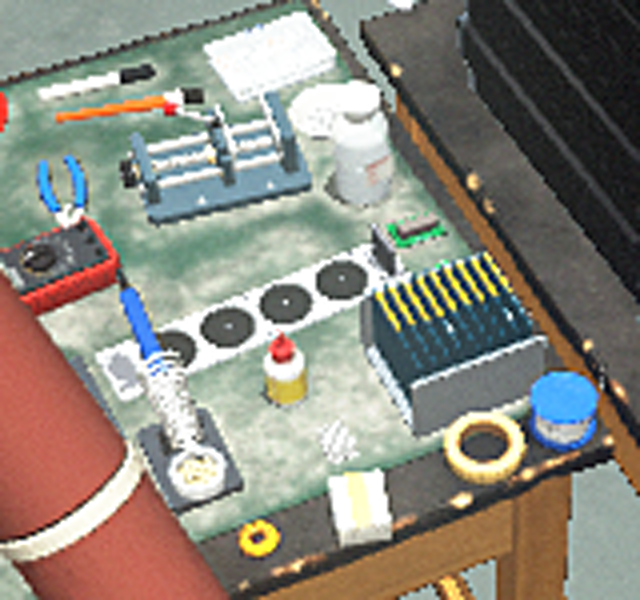

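```bash
cat > h.py <<'E'
import numpy as np, cv2
from scipy.spatial.transform import Rotation as Rn
def ray(c,u,v):
    d=np.array([(u-c['cx'])/c['fx'],(v-c['cy'])/c['fy'],1.]); R=c['R'];
    return -R.T@c['t'], R.T@d
def onplane(c,u,v,z):
    o,d=ray(c,u,v); return o+d*(z-o[2])/d[2]
def cloud(d,c):
    v,u=np.mgrid[:384,:512]; P=np.stack([(u-c['cx'])/c['fx']*d,(v-c['cy'])/c['fy']*d,d],-1)
    return (P-c['t'])@c['R']
def rot(o): q=o['ee_rot']; return Rn.from_quat([q[1],q[2],q[3],q[0]]).as_matrix()
def wristcam(c,o):
    T=c['tool_from_camera']; Rt=rot(o)
    Rwc=Rt@T[:3,:3]; t=Rt@T[:3,3]+np.array(o['tcp_pos'])
    c=dict(c); c['R']=Rwc.T; c['t']=-Rwc.T@t; return c
E
python3 - <<'E'
from h import *; import pickle
D=pickle.load(open('d0.pkl','rb'))
np.set_printoptions(precision=4,suppress=True)
p,d,c=D['scene']; P=cloud(d,c)
hsv=cv2.cvtColor(p,cv2.COLOR_RGB2HSV)
for n,(u,v),z in [('m',(227,255.5),.008),('m',(243.5,266.5),.008),('m',(261.5,278.5),.008),('m',(280,290.5),.008)]:
    m=(hsv[:,:,2]<75).astype(np.uint8); k,l,s,ce=cv2.connectedComponentsWithStats(m)
    i=l[int(v)+3,int(u)+3]; print(i,s[i],ce[i],onplane(c,*ce[i],z),P[int(v)+3,int(u)+3])
# depth at points
for n,(u,v) in dict(bottle=(280,251),cap=(280,239),carton=(314,214),cfront=(309,224),hs=(293,232),plug=(213,230),tab=(215,243),bench=(250,245),flat=(297,299)).items():
    print(n,P[v,u],p[v,u])
p2,d2,c2=D['side'];P2=cloud(d2,c2)
for n,(u,v) in dict(bottle=(201,186),carton=(219,213),hs=(214,200),m1=(215,160),m2=(201,165)).items(): print(n,P2[v,u],p2[v,u])
E
```

```text
303 [218 248  18  15 208] [226.5144 254.9423] [0.6527 0.2539 0.008 ] [0.643  0.2652 0.0087]
315 [234 259  19  15 223] [243.2601 266.1794] [0.6076 0.2934 0.008 ] [0.6004 0.3045 0.0102]
340 [252 270  19  16 237] [261.0675 277.8776] [0.5621 0.3325 0.008 ] [0.5549 0.3416 0.0068]
356 [270 282  20  17 265] [279.6792 290.2491] [0.517  0.3718 0.008 ] [0.5094 0.3811 0.0094]
bottle [0.5098 0.2695 0.0359] [165 151  62]
cap [0.5095 0.2557 0.0679] [255 102 101]
carton [0.4022 0.1328 0.0308] [247 240 168]
cfront [0.4192 0.1606 0.0192] [149 150 138]
hs [0.4666 0.1821 0.0114] [229 233 229]
plug [0.6933 0.1647 0.0116] [125 243 159]
tab [0.684  0.222  0.0216] [61 61 63]
bench [0.589  0.215  0.0001] [130 144 131]
flat [0.4761 0.3979 0.0067] [138 147 150]
bottle [0.4913 0.24   0.0354] [211 189  71]
carton [0.4047 0.1374 0.0296] [255 255 205]
hs [0.4672 0.1823 0.0072] [255 255 255]
m1 [0.6507 0.2517 0.0057] [100 104 104]
m2 [0.606  0.2908 0.0096] [252 255 255]
```

Run:
```python
from h import *; import pickle
D=pickle.load(open('d0.pkl','rb'))
np.set_printoptions(precision=4,suppress=True,linewidth=150)
from h import *
o={'tcp_pos':[0.20719968,0.61536073,0.24252416],'ee_rot':[ 0.5735584,-0.41312634,0.57492715,0.41208757]}
print(rot(o))
A=[]
for n in ['scene','side']:
    p,d,c=D[n];P=cloud(d,c); ok=d>0; A.append(np.c_[P[ok],p[ok]])
A=np.concatenate(A); 
ok=(A[:,0]>.3)&(A[:,0]<.95)&(A[:,1]>-.15)&(A[:,1]<.65)&(A[:,2]<.5)&(A[:,2]>-.1); A=A[ok]
# grid max height 25mm
g=np.full((26,32),-1.)
i=((A[:,0]-.3)/.025).astype(int); j=((A[:,1]+.15)/.025).astype(int)
np.maximum.at(g,(i,j),A[:,2])
print('cols y from -.15 step .025; mm')
for r in range(25,-1,-1): print('%.3f'%(.3+r*.025),' '.join('%4d'%(1000*x) if x>-1 else '   .' for x in g[r,::-1]))
# rack footprint etc
p,d,c=D['scene'];P=cloud(d,c);h=cv2.cvtColor(p,cv2.COLOR_RGB2HSV)
def blob(box,m,name):
    x0,y0,x1,y1=box; M=np.zeros_like(m); M[y0:y1,x0:x1]=m[y0:y1,x0:x1]
    ys,xs=np.nonzero(M); print(name,len(xs),xs.min(),xs.max(),ys.min(),ys.max(),np.median(P[ys,xs],0)); return xs,ys
xs,ys=blob((205,224,222,236),(h[...,1]>130)&(h[...,0]>40)&(h[...,0]<85)&(h[...,2]>100),'plug')
print(P[ys,xs][:,:])
xs,ys=blob((296,205,330,233),(P[...,2]>.02)&(P[...,2]<.05),'carton')
xs,ys=blob((285,224,303,242),(P[...,2]>.008)&(P[...,2]<.03),'hs')
xs,ys=blob((270,230,290,262),(P[...,2]>.01)&(P[...,2]<.1),'bottle')
print(P[ys,xs].min(0),P[ys,xs].max(0))
```

```text
[[-0.0007 -0.9477  0.319 ]
 [-0.0023  0.319   0.9477]
 [-1.     -0.0001 -0.0024]]
cols y from -.15 step .025; mm
0.925    .    .    3    5    7    7   29   30   33   29   31   31    5    3    6    8  499  495  451  453  452  455  454  453  453  453  452  451  451  451  451  451
0.900    .    3    5    5    8   29   30   29   32   31   32   21   19    7    0    5    4  494  494  440  453  452  452  454  453  453  452  451  451  451  451  451
0.875    0    5    6    7    7   29   29   31   31   31   24   26   24   23    5    3    4    8  496  495  452  452  454  453  453  452  451  451  451  451  451  451
0.850    6    7   18   20    8   10   27   28   31    7   24   12   10   25    5    4    0    7    5  494  495  442  451  456  453  453  451  451  451  451  452  451
0.825    7   17   21   13   10   13   15    6    9   20   24   21   21   25    6    5    9    2    6    7  494  494  444  454  453  454  452  451  452  451  451  496
0.800   17   18   18   10   13   11    6   12   21   70   72   67   25  119  122  121    6    5   -2    6    6  492  494  487  452  452  451  451  451  451  
[... 3179 characters left out ...]
  50   50  114    6    5  101  102  103  103  103  104  102   99   -3    3    6    5    .    .    .    .    .    .    .    .    .    .    .    .    .
plug 13 209 215 227 232 [0.6966 0.1648 0.0118]
[[0.6935 0.1561 0.0148]
 [0.6965 0.157  0.0118]
 [0.6992 0.1608 0.0118]
 [0.6966 0.1593 0.0101]
 [0.6874 0.164  0.0147]
 [0.7058 0.1573 0.0041]
 [0.7018 0.1648 0.0121]
 [0.6904 0.1654 0.0122]
 [0.7043 0.169  0.0126]
 [0.6931 0.1682 0.0112]
 [0.7013 0.1725 0.0122]
 [0.6986 0.1717 0.0112]
 [0.6961 0.1701 0.0093]]
carton 256 302 326 208 226 [0.4038 0.1407 0.0279]
hs 86 287 299 227 238 [0.4674 0.1851 0.0154]
bottle 255 273 289 230 257 [0.5119 0.2607 0.0465]
[0.4777 0.1774 0.0101] [0.5276 0.2714 0.0881]
```

```bash
cat > go.py <<'E'
import sys
from h import *
from cell import get_obs
# usage: go.py x y z jawdeg : shift in tool axes from measured pose
def go(x,y,z,j):
    o=get_obs(); R=rot(o); p=np.array(o['tcp_pos'])
    zt=R[:,2]; a=np.degrees(np.arctan2(zt[1],zt[0]))
    dj=(j-a+90)%180-90
    jr=np.radians(a+dj)
    X=np.array([0,0,-1.]); Z=np.array([np.cos(jr),np.sin(jr),0]); Y=np.cross(Z,X)
    T=np.stack([X,Y,Z],1)
    rv=np.degrees(Rn.from_matrix(R.T@T).as_rotvec())
    print('t %.2f pos'%o['time'],np.round(p,4),'jaw %.1f'%a,'tilt %.2f'%np.degrees(np.arccos(-R[2,0])),'q',np.round(o['q'],2),'w %.3f'%o['gripper_width'],'F',np.round(o['ft_force'],1))
    print('shift',np.round(R.T@(np.array([x,y,z])-p),4),'rot',np.round(rv,2))
if __name__=='__main__': go(*map(float,sys.argv[1:]))
E
python3 go.py .68 .22 .32 49.2
```

```text
t 0.15 pos [0.2073 0.6155 0.2428] jaw 71.4 tilt 0.11 q [-1.27  0.62 -0.01  1.42  0.01  1.1  -0.04] w 1.004 F [-1.4  0.5 -0.5]
shift [-0.0768 -0.5742 -0.2241] rot [ 2.219e+01 -1.100e-01  2.000e-02]
```

apply_moves(plan="-0.077 -0.574 -0.224 22.2 0 0;-0.077 -0.574 -0.224 22.2 0 0;-0.077 -0.574 -0.224 22.2 0 0;-0.077 -0.574 -0.224 22.2 0 0;-0.077 -0.574 -0.224 22.2 0 0;-0.077 -0.574 -0.224 22.2 0 0;-0.077 -0.574 -0.224 22.2 0 0;-0.077 -0.574 -0.224 22.2 0 0;-0.077 -0.574 -0.224 22.2 0 0;-0.077 -0.574 -0.224 22.2 0 0;-0.077 -0.574 -0.224 22.2 0 0;-0.077 -0.574 -0.224 22.2 0 0")

```text
time: 1.15
tcp_pos: [0.5889, 0.296, 0.3056]
ee_rot: [0.643, -0.294, 0.643, 0.294]
ft_force: [1.4, 1.2, -0.4]
gripper_width: 1.001
```

```bash
python3 go.py .68 .22 .32 49.2
```

```text
t 1.15 pos [0.5889 0.296  0.3056] jaw 49.2 tilt 0.04 q [-0.57  0.59  0.13  1.3  -0.08  1.26  0.42] w 1.001 F [ 1.4  1.2 -0.4]
shift [-0.0144 -0.1186  0.0019] rot [-0.   -0.03 -0.03]
```

apply_moves(plan="-0.014 -0.119 0.002 0 0 0;-0.014 -0.119 0.002 0 0 0;-0.014 -0.119 0.002 0 0 0;-0.014 -0.119 0.002 0 0 0;-0.014 -0.119 0.002 0 0 0;-0.014 -0.119 0.002 0 0 0")

```text
time: 1.65
tcp_pos: [0.6786, 0.2222, 0.3188]
ee_rot: [0.642, -0.294, 0.643, 0.295]
ft_force: [0.3, 0.4, -0.1]
gripper_width: 0.999
```

```bash
cat > snap.py <<'E'
import sys,pickle
from h import *
from cell import get_obs, vision
def snap(tag,name='wrist',crop=None,f=1):
    o=get_obs(); p,d=vision.read_camera(name); c=vision.camera_params(name)
    if name=='wrist': c=wristcam(c,o)
    pickle.dump((p,d,c,o),open(tag+'.pkl','wb'))
    a=p[:,:,::-1]
    if crop: a=a[crop[1]:crop[3],crop[0]:crop[2]]
    cv2.imwrite('pics/%s.png'%tag,cv2.resize(a,None,fx=f,fy=f,interpolation=cv2.INTER_CUBIC)); print(o['time'],o['tcp_pos'])
if __name__=='__main__':
    snap(sys.argv[1],sys.argv[2],list(map(int,sys.argv[3].split(','))) if len(sys.argv)>3 else None,float(sys.argv[4]) if len(sys.argv)>4 else 1)
E
python3 snap.py w1 wrist 0,0,512,384 1.5
```

```text
1.65 [0.67859444 0.22218233 0.31879786]
```

View pics/w1.png

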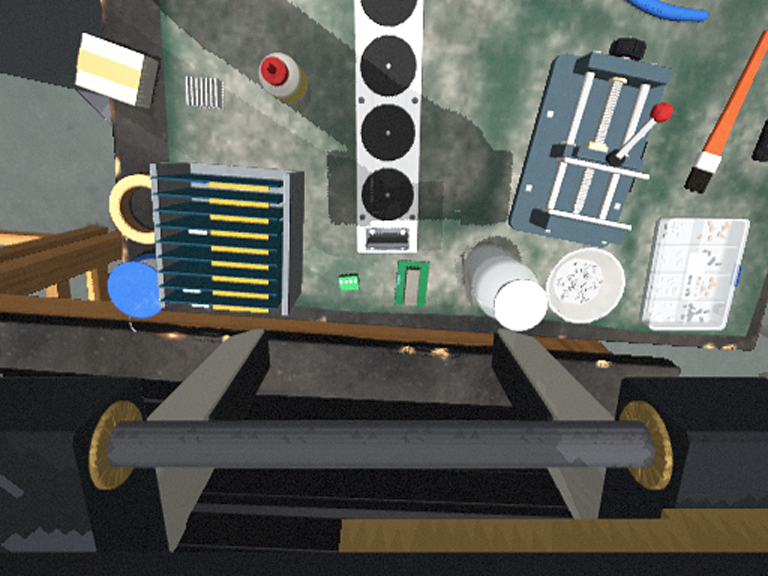

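Run:
```python
from h import *; import pickle
np.set_printoptions(precision=3,suppress=True,linewidth=150)
D=pickle.load(open('d0.pkl','rb'))
for n in ['scene','side']:
    p,d,c=D[n];P=cloud(d,c); 
    m=(d>0)&(P[...,2]>.03)&(P[...,0]>.38)&(P[...,0]<.56)&(P[...,1]>.29)&(P[...,1]<.45)
    ys,xs=np.nonzero(m); k=np.argsort(-P[ys,xs][:,0])
    print(n,len(xs))
    for i in k[::6][:45]: print(xs[i],ys[i],P[ys[i],xs[i]],p[ys[i],xs[i]])
```

```text
scene 1365
286 271 [0.506 0.398 0.121] [61 66 63]
288 272 [0.502 0.398 0.116] [68 71 68]
289 268 [0.498 0.38  0.107] [ 89 100 108]
290 266 [0.495 0.378 0.112] [ 96 118 148]
291 266 [0.493 0.377 0.111] [ 43  86 167]
292 267 [0.491 0.381 0.112] [ 43  65 103]
293 268 [0.489 0.385 0.114] [49 65 86]
294 269 [0.487 0.387 0.113] [ 50  92 165]
294 264 [0.485 0.372 0.112] [ 81 112 171]
295 266 [0.484 0.38  0.114] [ 63 111 206]
296 267 [0.482 0.382 0.114] [ 69 116 204]
297 269 [0.48  0.386 0.11 ] [ 34  66 122]
297 264 [0.478 0.371 0.11 ] [ 58 110 205]
298 270 [0.476 0.379 0.098] [ 96 104 109]
299 267 [0.474 0.377 0.106] [ 54  94 162]
299 262 [0.472 0.361 0.104] [ 64 106 186]
300 264 [0.471 0.368 0.106] [ 66 113 203]
301 265 [0.469 0.37  0.105] [ 59 102 180]
302 266 [0.466 0.369 0.1  ] [ 52  91 161]
302 261 [0.464 0.352 0.096] [ 47  96 188]
303 262 [0.462 0.358 0.101] [ 61 112 204]
304 266 [0.46  0.364 0.093] [ 31  62 111]
305 266 [0.458 0.363 0.091] [ 39  62 104]
305 262 [0.457 0.354 0.095] [ 59 106 190]
304 257 [0.455 0.324 0.076] [158 158 149]
306 266 [0.454 0.359 0.085] [44 61 96]
305 259 [
[... 1975 characters left out ...]
.428 0.331 0.093] [245 244 242]
165 183 [0.427 0.343 0.085] [196 199 189]
177 192 [0.426 0.301 0.054] [189 190 177]
180 196 [0.425 0.291 0.036] [59 58 60]
180 197 [0.424 0.292 0.031] [151 152 150]
170 190 [0.423 0.326 0.059] [255 255 255]
166 184 [0.422 0.336 0.087] [198 198 196]
176 189 [0.42  0.299 0.077] [200 197 192]
172 189 [0.419 0.314 0.072] [255 255 255]
171 188 [0.418 0.317 0.078] [255 255 255]
168 187 [0.418 0.328 0.08 ] [255 255 255]
178 194 [0.417 0.293 0.057] [240 239 230]
174 189 [0.415 0.304 0.081] [233 233 232]
173 193 [0.415 0.311 0.057] [255 255 255]
168 188 [0.413 0.325 0.08 ] [227 228 220]
174 191 [0.411 0.302 0.076] [246 245 246]
169 190 [0.41  0.321 0.075] [208 208 203]
```

```bash
python3 - <<'E'
import cv2
a=cv2.imread('pics/w1.png')
b=a[20:170,50:330]; cv2.imwrite('pics/w1a.png',cv2.resize(b,None,fx=2.8,fy=2.8))
b=a[150:330,140:450]; cv2.imwrite('pics/w1b.png',cv2.resize(b,None,fx=2.5,fy=2.5))
E
cat > det.py <<'E'
from h import *; import pickle,sys
np.set_printoptions(precision=4,suppress=True,linewidth=150)
p,d,c,o=pickle.load(open(sys.argv[1]+'.pkl','rb'))
h=cv2.cvtColor(p,cv2.COLOR_RGB2HSV); P=cloud(d,c)
def comps(m,amin,amax):
    k,l,s,ce=cv2.connectedComponentsWithStats(m.astype(np.uint8))
    for i in range(1,k):
        if amin<s[i,4]<amax: yield i,l==i,s[i],ce[i]
def quad(mask,z):
    ys,xs=np.nonzero(mask); W=np.array([onplane(c,u,v,z)[:2] for u,v in zip(xs,ys)]).astype(np.float32)
    r=cv2.minAreaRect(W*1000); return np.array(r[0])/1000,r[1],r[2],W.mean(0)
E
cat > d1.py <<'E'
from det import *
for i,m,s,ce in comps(h[...,2]<70,300,2500):
    if s[1]<150 and 200<ce[0]<300: print('mat',s,ce,onplane(c,*ce,.008),np.median(P[m],0)[2])
H,S,V=h[...,0],h[...,1],h[...,2]
for i,m,s,ce in comps((S>120)&(H>45)&(H<85)&(V>90),20,700):
    if ce[1]<220: print('green',s,ce,quad(m,.012),np.median(P[m],0))
for nm,box,zl,zh,zp in [('hs',(115,40,160,80),.009,.03,.018),('carton',(45,15,110,75),.02,.05,.028),('rack',(90,100,210,215),.075,.12,.095)]:
    M=np.zeros(d.shape,bool); x0,y0,x1,y1=box; M[y0:y1,x0:x1]=True
    M&=(P[...,2]>zl)&(P[...,2]<zh)
    for i,m,s,ce in comps(M,30,20000):
        q=quad(m,zp); print(nm,s,ce,q, cv2.boxPoints((q[0]*1000,q[1],q[2])).tolist(),np.median(P[m],0))
M=np.zeros(d.shape,bool);M[30:70,170:205]=True
m=M&(P[...,2]>.03)&(P[...,2]<.056); print('bottle',np.median(P[m],0),P[m].min(0),P[m].max(0))
for i,m,s,ce in comps(M&(S>140)&((H<8)|(H>172))&(V>90),10,2000): 
    Q=P[m]; t=Q[Q[:,2]>.07] ; print('red',s,ce,np.median(t,0),t[:,2].max(), onplane(c,*ce,.072))
E
python3 d1.py w1
```

```text
mat [241   0  36  17 471] [258.6773   6.8174] [0.5274 0.3627 0.008 ] 0.008179366615144689
mat [ 240   24   37   40 1082] [258.3604  43.6534] [0.5621 0.3323 0.008 ] 0.008163102146796586
mat [ 241   70   35   37 1021] [258.093   87.9794] [0.6071 0.2932 0.008 ] 0.00811257949857515
mat [241 113  35  34 914] [257.8851 129.3556] [0.6524 0.2539 0.008 ] 0.008187861362990585
green [263 174  23  30 339] [274.3274 187.2183] (array([0.7402, 0.2125]), (32.70331573486328, 48.0173454284668), 44.67884063720703, array([0.7389, 0.2143], dtype=float32)) [0.7408 0.2143 0.0038]
green [226 184  13  10  89] [232.1348 188.5056] (array([0.6959, 0.1616]), (19.493175506591797, 15.068861961364746), 49.106441497802734, array([0.696 , 0.1618], dtype=float32)) [0.6967 0.1615 0.0106]
hs [124  51  23  21 410] [134.8439  60.7463] (array([0.4664, 0.1852]), (31.14075469970703, 25.123016357421875), 44.62934875488281, array([0.4661, 0.1851], dtype=float32)) [[446.5015869140625, 183.1671905517578], [464.15093994140625, 165.28797912597656], [486.312744140625, 187.16490173339844], [468.66339111328125, 205.0441131591797]] [0
[... 235 characters left out ...]
078], [388.0429382324219, 103.62220764160156], [440.0325622558594, 133.36619567871094], [417.7125549316406, 172.3794403076172]] [0.4025 0.1381 0.028 ]
rack [ 100  109   94  101 4263] [149.0457 164.9425] (array([0.5851, 0.1248]), (114.1904525756836, 122.48413848876953), 44.914100646972656, array([0.5897, 0.1223], dtype=float32)) [[501.4292907714844, 127.86476135253906], [587.9086303710938, 41.12564468383789], [668.7744140625, 121.74934387207031], [582.2951049804688, 208.48846435546875]] [0.5894 0.1171 0.0862]
bottle [0.5186 0.254  0.0486] [0.4927 0.233  0.0306] [0.528  0.2691 0.0557]
red [174  38  17  19 222] [182.1126  46.7748] [0.5105 0.252  0.0875] 0.4602773989399459 [0.512  0.2511 0.072 ]
```

View pics/w1a.png

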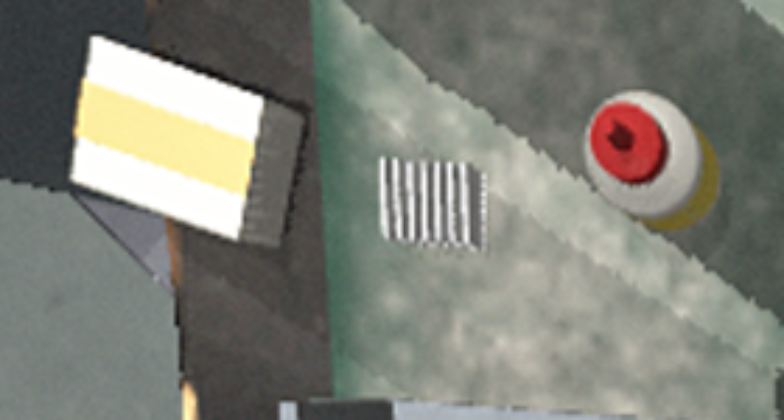

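View pics/w1b.png

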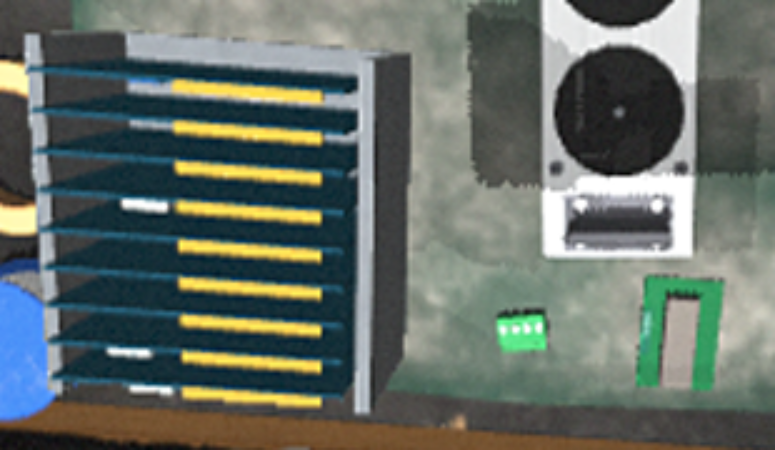

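```bash
cat > go2.py <<'E'
import sys
from h import *
from cell import get_obs
np.set_printoptions(suppress=True,linewidth=150)
# tipx tipy tipz jawdeg(tool z heading, exact) lean(deg, body toward -y tool)
def go(x,y,z,j,l=0):
    o=get_obs(); R=rot(o); p=np.array(o['tcp_pos'])
    a=np.degrees(np.arctan2(R[1,2],R[0,2]))
    jr=np.radians(j); l=np.radians(l)
    Z=np.array([np.cos(jr),np.sin(jr),0]); y0=np.cross(Z,[0,0,-1.]); X=np.cos(l)*np.array([0,0,-1.])+np.sin(l)*y0; Y=np.cross(Z,X)
    T=np.stack([X,Y,Z],1)
    rv=np.degrees(Rn.from_matrix(R.T@T).as_rotvec())
    print('t %.2f tcp'%o['time'],np.round(p,4),'tip',np.round(p+.025*R[:,0],4),'jaw %.1f'%a,'q',np.round(o['q'],2),'w %.3f'%o['gripper_width'],'F',np.round(o['ft_force'],1))
    s=R.T@(np.array([x,y,z])-.025*X-p)
    print('shift',np.round(s,4),'rot',np.round(rv,2))
if __name__=='__main__': go(*map(float,sys.argv[1:]))
E
python3 - <<'E'
from h import *; import pickle
D=pickle.load(open('d0.pkl','rb'))
L=[(D[n][0],D[n][1],D[n][2]) for n in ['scene','side']]+[pickle.load(open('w1.pkl','rb'))[:3]]
for p,d,c in L:
    P=cloud(d,c); ok=(d>0)&(P[...,2]>.12)&(P[...,2]<.6); Q=P[ok]
    s=Q[:,0]*.757-Q[:,1]*.653; t=Q[:,0]*.653+Q[:,1]*.757
    k=(t>.45)&(t<.75)&(s>.42)&(s<.8)
    for z0 in (.05,.1,.2,.3,.4):
        kk=k&(Q[:,2]>z0)&(Q[:,2]<z0+.1)
        if kk.sum(): print(z0,kk.sum(),np.percentile(s[kk],[0,1,10,50]))
print('plug s',.696*.757-.162*.653)
E
python3 go2.py .696 .162 .18 139.2 20
```

```text
0.05 702 [0.420311   0.42446884 0.55726093 0.56400012]
0.1 2282 [0.420311   0.55311147 0.55779985 0.56487325]
0.2 3131 [0.55240598 0.5556376  0.55928133 0.56689117]
0.3 3824 [0.55129965 0.55412364 0.55703922 0.56411528]
0.4 7645 [0.54989534 0.55287636 0.55593418 0.57238134]
0.05 198 [0.42012242 0.42188256 0.55672586 0.56265799]
0.1 710 [0.42012242 0.42892401 0.5569655  0.56398202]
0.2 930 [0.55412887 0.55559245 0.55851532 0.56539009]
0.3 1127 [0.55198129 0.55365369 0.55635637 0.56296983]
0.4 2722 [0.55056456 0.55270928 0.55591018 0.6083798 ]
0.05 2405 [0.42067526 0.55334765 0.55605607 0.56292864]
0.1 8786 [0.42067526 0.55386266 0.55620796 0.56222037]
0.2 1167 [0.55772593 0.5583496  0.55956343 0.56228286]
plug s 0.421086
t 1.70 tcp [0.6781 0.2232 0.3191] tip [0.678  0.2233 0.2941] jaw 49.3 q [-0.41  0.69  0.13  1.07 -0.09  1.39  0.57] w 0.997 F [0.  0.4 0.4]
shift [ 0.1155 -0.0538 -0.0262] rot [-88.85  15.77  15.59]
```

apply_moves(plan="0.115 -0.054 -0.026 -88.9 15.8 15.6;0.115 -0.054 -0.026 -88.9 15.8 15.6;0.115 -0.054 -0.026 -88.9 15.8 15.6;0.115 -0.054 -0.026 -88.9 15.8 15.6;0.115 -0.054 -0.026 -88.9 15.8 15.6;0.115 -0.054 -0.026 -88.9 15.8 15.6;0.115 -0.054 -0.026 -88.9 15.8 15.6;0.115 -0.054 -0.026 -88.9 15.8 15.6;0.115 -0.054 -0.026 -88.9 15.8 15.6;0.115 -0.054 -0.026 -88.9 15.8 15.6;0.115 -0.054 -0.026 -88.9 15.8 15.6;0.115 -0.054 -0.026 -88.9 15.8 15.6", jaw=0.0, newtons=12)

```text
time: 2.7
tcp_pos: [0.7021, 0.1689, 0.2048]
ee_rot: [0.163, -0.601, 0.383, 0.682]
ft_force: [-0.6, -0.0, -0.1]
gripper_width: 0.498
```

```bash
python3 go2.py .696 .162 .1 139.2 20
```

```text
t 2.70 tcp [0.7021 0.1689 0.2048] tip [0.6965 0.163  0.1811] jaw 134.1 q [-0.27  0.94 -0.16  0.89  0.26  1.62  1.93] w 0.498 F [-0.6 -0.  -0.1]
shift [ 0.0771 -0.0258  0.0014] rot [-5.09  0.83  0.92]
```

apply_moves(plan="0.077 -0.026 0.0015 -5.1 0.8 0.9;0.077 -0.026 0.0015 -5.1 0.8 0.9;0.077 -0.026 0.0015 -5.1 0.8 0.9;0.077 -0.026 0.0015 -5.1 0.8 0.9")

```text
time: 3.03
tcp_pos: [0.7005, 0.1675, 0.1214]
ee_rot: [0.129, -0.607, 0.361, 0.696]
ft_force: [-0.2, 0.8, 1.2]
gripper_width: 0.501
```

```bash
python3 snap.py w2 wrist 0,0,512,384 1.5; python3 go2.py .696 .162 .005 139.2 20
```

```text
3.0333 [0.70045117 0.16746718 0.12139378]
t 3.08 tcp [0.7025 0.1674 0.1244] tip [0.6969 0.1609 0.1009] jaw 138.8 q [-0.27  1.01 -0.16  0.98  0.3   1.48  1.97] w 0.499 F [ 0.9 -0.9 -0.1]
shift [ 0.0901 -0.0329  0.0016] rot [-0.45  0.05  0.06]
```

View pics/w2.png

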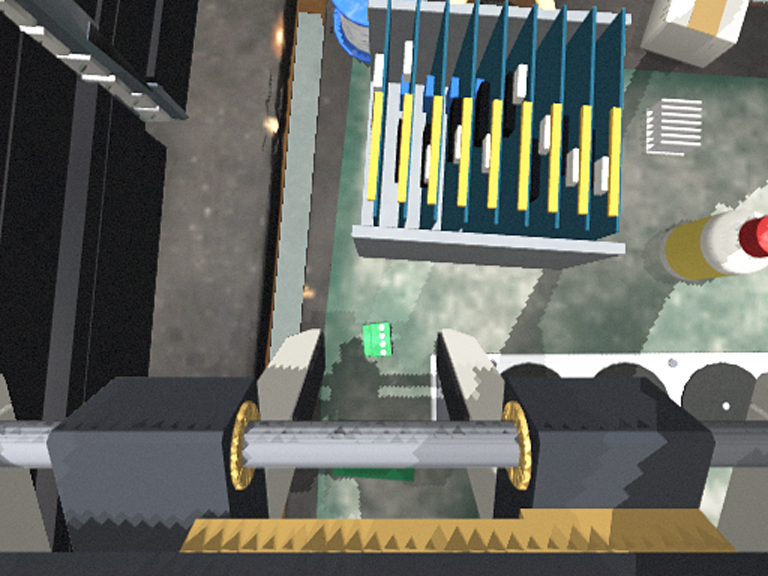

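```bash
cat > d2.py <<'E'
from det import *
H,S,V=h[...,0],h[...,1],h[...,2]
for i,m,s,ce in comps((S>90)&(H>40)&(H<85)&(V>130),40,2000):
    if 200<ce[1]<260: print('green',s,ce,quad(m,.010),np.median(P[m],0))
E
python3 d2.py w2
```

```text
green [242 215  19  23 340] [250.4412 225.9941] (array([0.697 , 0.1605]), (20.267948150634766, 16.684062957763672), 48.861236572265625, array([0.6974, 0.1602], dtype=float32)) [0.6975 0.1599 0.0107]
```

apply_moves(plan="0.03 -0.011 0.001 0 0 0;0.06 -0.022 0.0015 0 0 0;0.08 -0.029 0.0015 0 0 0;0.0905 -0.033 0.0015 0 0 0;0.0905 -0.033 0.0015 0 0 0;0.0905 -0.033 0.0015 0 0 0")

```text
time: 3.58
tcp_pos: [0.7036, 0.1677, 0.0298]
ee_rot: [0.132, -0.61, 0.36, 0.693]
ft_force: [-1.1, -0.3, -0.0]
gripper_width: 0.5
```

```bash
python3 go2.py .6965 .161 .005 139.2 20
```

```text
t 3.58 tcp [0.7036 0.1677 0.0298] tip [0.6981 0.1613 0.0063] jaw 138.7 q [-0.27  1.1  -0.16  1.03  0.31  1.34  1.93] w 0.500 F [-1.1 -0.3 -0. ]
shift [0.0016 0.0007 0.001 ] rot [-0.6  -0.05  0.28]
```

apply_moves(plan="0.0015 0 0.001 0 0 0;0.0015 0 0.001 0 0 0;0.0015 0 0.001 0 0 0;0.0015 0 0.001 0 0 0;0.0015 0 0.001 0 0 0;0.0015 0 0.001 0 0 0", jaw=-1, newtons=12)

```text
time: 4.08
tcp_pos: [0.7012, 0.1675, 0.0267]
ee_rot: [0.131, -0.609, 0.361, 0.694]
ft_force: [0.6, 0.3, 4.1]
gripper_width: 0.191
```

```bash
python3 go2.py .6965 .161 .12 139.2 20
```

```text
t 4.08 tcp [0.7012 0.1675 0.0267] tip [0.6957 0.161  0.0032] jaw 138.7 q [-0.27  1.11 -0.16  1.04  0.31  1.33  1.93] w 0.191 F [0.6 0.3 4.1]
shift [-0.11    0.0392 -0.0009] rot [-0.56  0.05  0.11]
```

apply_moves(plan="-0.04 0.014 0 0 0 0;-0.08 0.028 0 0 0 0;-0.12 0.043 0 0 0 0;-0.16 0.057 0 0 0 0;-0.19 0.068 0 0 0 0;-0.19 0.068 0 0 0 0;-0.19 0.068 0 0 0 0")

```text
time: 4.67
tcp_pos: [0.7023, 0.1685, 0.2304]
ee_rot: [0.133, -0.611, 0.36, 0.693]
ft_force: [-0.1, 0.4, -0.7]
gripper_width: 0.187
```

```bash
python3 go2.py .55 .343 .16 49.2 20
```

```text
t 4.67 tcp [0.7023 0.1685 0.2304] tip [0.6968 0.1622 0.2068] jaw 138.6 q [-0.28  0.93 -0.17  0.85  0.29  1.67  2.01] w 0.187 F [-0.1  0.4 -0.7]
shift [ 0.0328 -0.044   0.2213] rot [ 84.07 -30.53   0.54]
```

apply_moves(plan="0.033 -0.044 0.221 84.1 -30.5 0.5;0.033 -0.044 0.221 84.1 -30.5 0.5;0.033 -0.044 0.221 84.1 -30.5 0.5;0.033 -0.044 0.221 84.1 -30.5 0.5;0.033 -0.044 0.221 84.1 -30.5 0.5;0.033 -0.044 0.221 84.1 -30.5 0.5;0.033 -0.044 0.221 84.1 -30.5 0.5;0.033 -0.044 0.221 84.1 -30.5 0.5;0.033 -0.044 0.221 84.1 -30.5 0.5;0.033 -0.044 0.221 84.1 -30.5 0.5;0.033 -0.044 0.221 84.1 -30.5 0.5;0.033 -0.044 0.221 84.1 -30.5 0.5")

```text
time: 5.67
tcp_pos: [0.5543, 0.3356, 0.1782]
ee_rot: [0.567, -0.196, 0.683, 0.416]
ft_force: [-1.1, -0.2, 0.0]
gripper_width: 0.189
```

```bash
python3 go2.py .547 .346 .12 49.2 20
```

```text
t 5.67 tcp [0.5543 0.3356 0.1782] tip [0.5473 0.3407 0.1548] jaw 52.3 q [-0.44  0.76  0.01  1.38 -0.34  1.2   0.63] w 0.189 F [-1.1 -0.2  0. ]
shift [ 0.0338 -0.0086  0.0037] rot [ 2.7  -1.61 -0.22]
```

apply_moves(plan="0.02 -0.005 0.004 2.7 -1.6 -0.2;0.034 -0.0085 0.004 2.7 -1.6 -0.2;0.034 -0.0085 0.004 2.7 -1.6 -0.2;0.034 -0.0085 0.004 2.7 -1.6 -0.2")

```text
time: 6.0
tcp_pos: [0.553, 0.3414, 0.1437]
ee_rot: [0.58, -0.181, 0.684, 0.404]
ft_force: [0.1, -0.3, -0.4]
gripper_width: 0.188
```

```bash
python3 snap.py w3 wrist 0,0,512,384 1.5; python3 snap.py s3 scene 200,180,360,320 5; python3 go2.py .517 .372 .013 49.2 20
```

```text
6.0 [0.55300075 0.34135663 0.14372694]
6.05 [0.55399184 0.34179669 0.14498411]
t 6.10 tcp [0.5546 0.3421 0.1458] tip [0.5482 0.3477 0.1223] jaw 49.6 q [-0.45  0.79  0.01  1.43 -0.36  1.1   0.62] w 0.187 F [0.3 0.4 0.3]
shift [ 0.1163 -0.0002 -0.0021] rot [0.49 0.08 0.05]
```

View pics/w3.png

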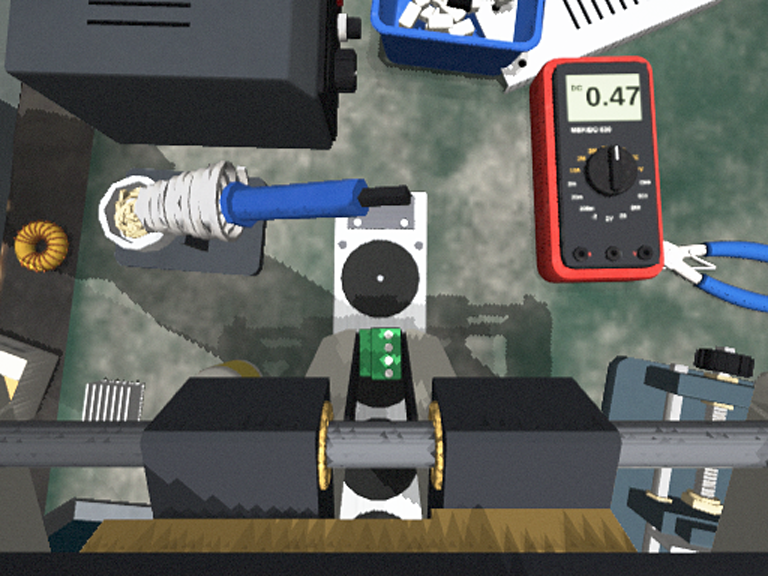

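View pics/s3.png

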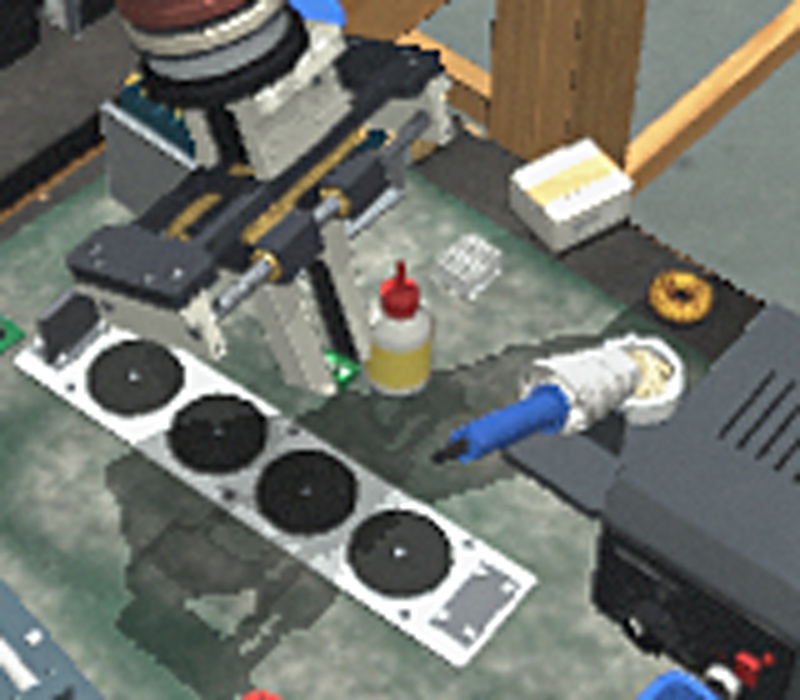

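```bash
cat > d3.py <<'E'
from det import *
for i,m,s,ce in comps(h[...,2]<70,1000,4000):
    print('mat',s,ce,onplane(c,*ce,.008))
H,S,V=h[...,0],h[...,1],h[...,2]
for i,m,s,ce in comps((S>90)&(H>40)&(H<85)&(V>60),200,3000):
    print('green',s,ce,np.median(P[m],0))
E
python3 d3.py w3; python3 d3.py s3
```

```text
mat [ 252   23   95   38 1800] [296.3994  38.4139] [0.4283 0.5076 0.008 ]
mat [ 228  161   51   50 2009] [252.8825 185.557 ] [0.5171 0.3714 0.008 ]
mat [ 219  221   70   64 1421] [253.5011 259.9001] [0.5743 0.3234 0.008 ]
green [239 219  29  34 789] [252.6033 235.3866] [0.5467 0.346  0.1279]
mat [ 301  265   93   61 1098] [350.3042 300.1603] [0.3468 0.4074 0.008 ]
green [110   0  36  14 232] [132.3147   5.056 ] [ 0.8762 -0.1892  0.5118]
green [106   3  45  28 375] [129.2373  16.8293] [ 0.9083 -0.2333  0.4692]
green [   0   83   73  135 2230] [ 30.517  148.1511] [1.1564 0.0637 0.241 ]
```

apply_moves(plan="0.035 0 -0.001 0.5 0 0;0.07 0 -0.002 0.5 0 0;0.095 0 -0.002 0.5 0 0;0.108 0 -0.002 0.5 0 0;0.114 0 -0.002 0.5 0 0;0.114 0 -0.002 0.5 0 0;0.114 0 -0.002 0.5 0 0")

```text
time: 6.68
tcp_pos: [0.5251, 0.3662, 0.0398]
ee_rot: [0.584, -0.178, 0.683, 0.401]
ft_force: [0.3, 1.0, 0.2]
gripper_width: 0.189
```

```bash
python3 go2.py .517 .3716 .012 49.2 20;python3 snap.py s4 scene 200,180,360,320 5
```

```text
t 6.68 tcp [0.5251 0.3662 0.0398] tip [0.5187 0.3718 0.0163] jaw 49.1 q [-0.48  0.9  -0.02  1.54 -0.41  0.87  0.65] w 0.189 F [0.3 1.  0.2]
shift [ 0.0045 -0.0004 -0.0012] rot [0.01 0.22 0.12]
6.6833 [0.52511791 0.36620404 0.03984495]
```

View pics/s4.png

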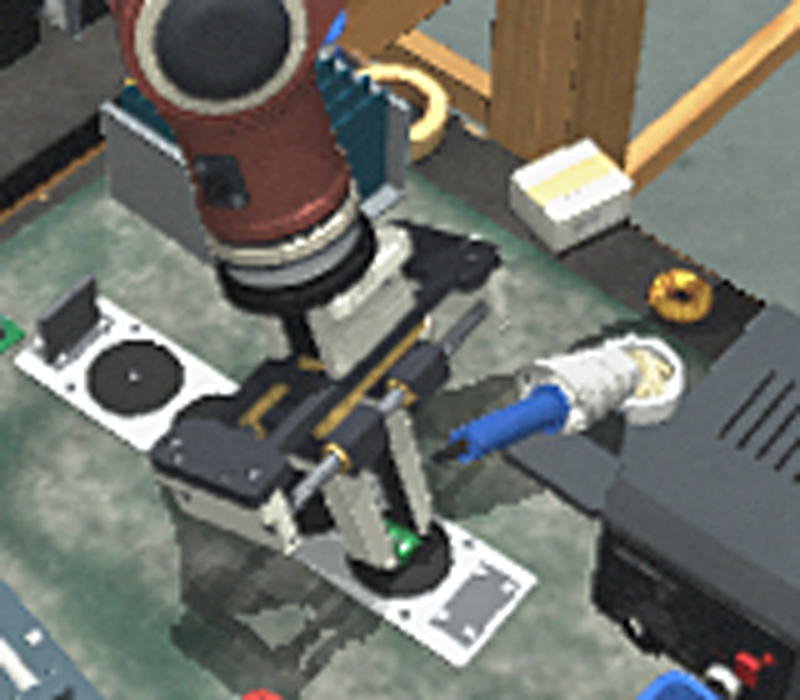

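```bash
python3 snap.py d4 side 130,110,290,230 5
```

```text
6.7333 [0.52557784 0.36613681 0.04030457]
```

View pics/d4.png

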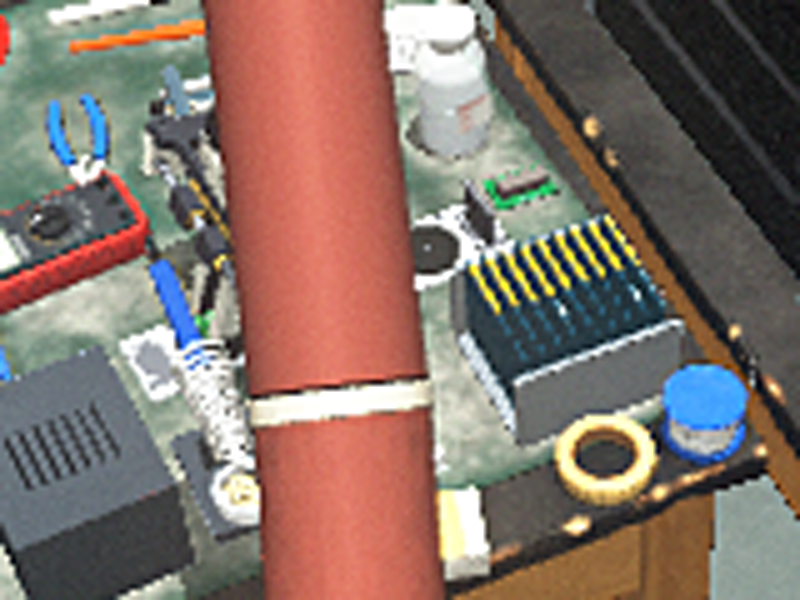

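apply_moves(plan="0.0025 0 -0.001 0 0 0;0.005 0 -0.001 0 0 0;0.005 0 -0.001 0 0 0;0.005 0 -0.001 0 0 0")

```text
time: 7.12
tcp_pos: [0.5227, 0.3663, 0.0347]
ee_rot: [0.584, -0.178, 0.683, 0.401]
ft_force: [1.1, -1.8, 0.9]
gripper_width: 0.189
```

```bash
python3 go2.py .517 .3716 .012 49.2 20
```

```text
t 7.12 tcp [0.5227 0.3663 0.0347] tip [0.5164 0.3719 0.0112] jaw 49.1 q [-0.48  0.9  -0.03  1.55 -0.41  0.86  0.65] w 0.189 F [ 1.1 -1.8  0.9]
shift [-0.001  -0.0004  0.0003] rot [-0.01  0.18  0.11]
```

apply_moves(plan="0 0 0 0 0 0;0 0 0 0 0 0;0 0 0 0 0 0;-0.01 0 0 0 0 0;-0.04 0 0 0 0 0;-0.08 0 0 0 0 0;-0.12 0 0 0 0 0;-0.12 0 0 0 0 0", jaw=-0.2)

```text
time: 7.78
tcp_pos: [0.5597, 0.3381, 0.1551]
ee_rot: [0.59, -0.179, 0.679, 0.4]
ft_force: [1.7, -0.2, 0.6]
gripper_width: 0.399
```

```bash
python3 snap.py w5 wrist 130,60,400,260 2.9; python3 d3.py w5; python3 go2.py .512 .254 .17 49.2 0; python3 snap.py s5 scene 200,180,360,320 5
```

```text
7.7833 [0.5596502  0.33810274 0.1550919 ]
mat [ 245   21   92   36 1648] [288.2482  35.372 ] [0.4281 0.507  0.008 ]
mat [ 224  154   49   49 1532] [248.0496 177.9863] [0.5168 0.3712 0.008 ]
mat [ 182  210  144   75 3973] [251.9293 249.6235] [0.576  0.3248 0.008 ]
green [240 167  17  21 298] [247.5436 177.1577] [0.5163 0.3706 0.0186]
t 7.83 tcp [0.5569 0.3385 0.1518] tip [0.5508 0.3442 0.1282] jaw 49.0 q [-0.45  0.78  0.01  1.43 -0.36  1.1   0.61] w 0.403 F [-0.2 -0.1  0.2]
shift [-0.0488 -0.0055 -0.0928] rot [ -0.12   0.61 -19.6 ]
7.8333 [0.55692802 0.33851533 0.15177684]
```

View pics/w5.png

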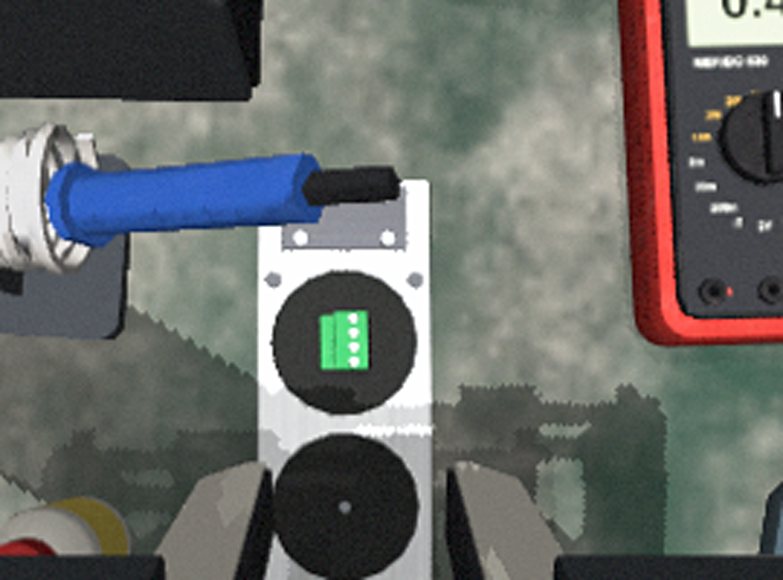

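View pics/s5.png

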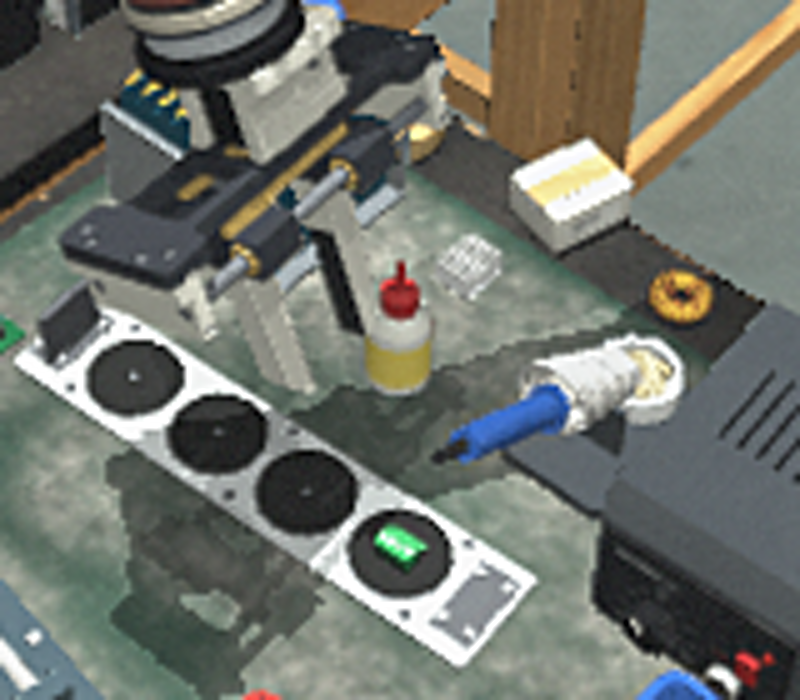

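```bash
python3 go2.py .5115 .2525 .13 49.2 0
```

```text
t 7.88 tcp [0.5542 0.3388 0.149 ] tip [0.5479 0.3445 0.1255] jaw 49.1 q [-0.45  0.78  0.01  1.43 -0.36  1.1   0.61] w 0.399 F [-0.  -1.  -0.2]
shift [-0.0143 -0.0207 -0.0932] rot [ -0.07   0.29 -19.81]
```

apply_moves(plan="-0.015 -0.021 -0.093 0 0 -19.8;-0.015 -0.021 -0.093 0 0 -19.8;-0.015 -0.021 -0.093 0 0 -19.8;-0.015 -0.021 -0.093 0 0 -19.8;-0.015 -0.021 -0.093 0 0 -19.8;-0.015 -0.021 -0.093 0 0 -19.8", jaw=0.35)

```text
time: 8.38
tcp_pos: [0.5109, 0.2537, 0.1531]
ee_rot: [0.643, -0.293, 0.643, 0.296]
ft_force: [0.3, 0.1, 0.3]
gripper_width: 0.674
```

```bash
python3 snap.py w6 wrist 100,150,420,384 2.5; python3 go2.py .5115 .2525 .024 49.2 0
```

```text
8.3833 [0.51092652 0.25374118 0.15306976]
t 8.43 tcp [0.5116 0.2534 0.1531] tip [0.5116 0.2534 0.1281] jaw 49.2 q [-0.61  0.6   0.18  1.77 -0.15  0.78  0.51] w 0.672 F [-0.3 -0.7  0. ]
shift [ 0.1041 -0.0008 -0.0009] rot [-0.03  0.09 -0.19]
```

View pics/w6.png

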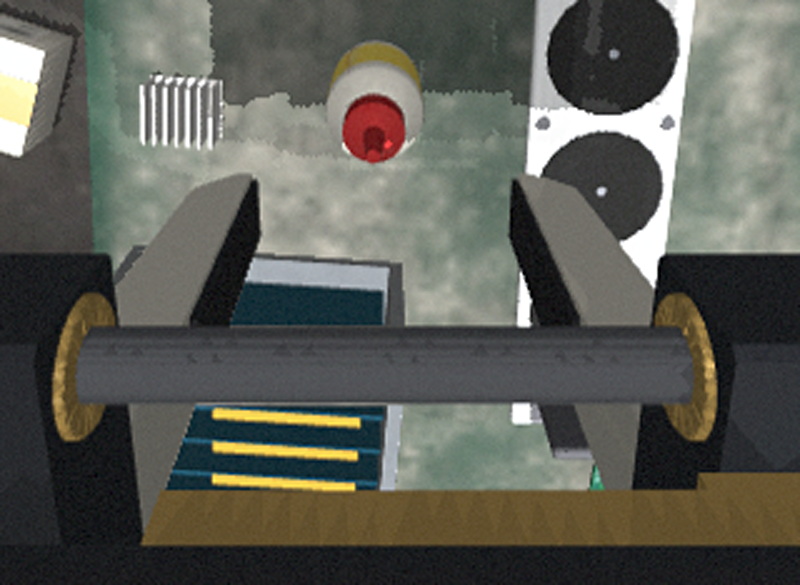

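```bash
cat > d6.py <<'E'
from det import *
print(onplane(c,374/2.5+100,128/2.5+150,.070), onplane(c,384/2.5+100,145/2.5+150,.088), onplane(c,376/2.5+100,102/2.5+150,.05))
H,S,V=h[...,0],h[...,1],h[...,2]
for i,m,s,ce in comps((S>140)&((H<8)|(H>172))&(V>90),100,3000): print(s,ce,np.median(P[m],0),onplane(c,*ce,.07))
m=(P[...,2]>.025)&(P[...,2]<.054)&(abs(P[...,0]-.511)<.03)&(abs(P[...,1]-.252)<.03)
Q=P[m][:,:2]; A=np.c_[2*Q,np.ones(len(Q))]; s=np.linalg.lstsq(A,(Q**2).sum(1),rcond=None)[0]; print('circle',s[:2],np.sqrt(s[2]+s[0]**2+s[1]**2),len(Q))
E
python3 d6.py w6; python3 d6.py s5
```

```text
[0.5079 0.2523 0.07  ] [0.5095 0.2552 0.088 ] [0.506  0.2546 0.05  ]
[ 468    0   44  113 2388] [488.9414  59.5465] [0.5562 0.4799 0.0271] [0.5397 0.4521 0.07  ]
[237 188  25  27 506] [249.0257 201.2945] [0.5073 0.2524 0.0679] [0.5077 0.2519 0.07  ]
circle [0.5085 0.2514] 0.01482205330391095 805
[0.5867 0.112  0.07  ] [0.5758 0.1583 0.088 ] [0.584 0.046 0.05 ]
[233 318  69  64 746] [267.3981 357.189 ] [0.5556 0.5572 0.0278] [0.5566 0.5734 0.07  ]
circle [0.5108 0.2547] 0.013567501671792668 119
```

apply_moves(plan="0.03 0.001 -0.001 0 0 0;0.06 0.001 -0.001 0 0 0;0.085 0.001 -0.001 0 0 0;0.1 0.001 -0.001 0 0 0;0.104 0.001 -0.001 0 0 0;0.104 0.001 -0.001 0 0 0")

```text
time: 8.93
tcp_pos: [0.5096, 0.2524, 0.048]
ee_rot: [0.642, -0.293, 0.644, 0.295]
ft_force: [0.2, -0.3, 1.2]
gripper_width: 0.675
```

apply_moves(plan="0 0 0 0 0 0;0 0 0 0 0 0;0 0 0 0 0 0;0 0 0 0 0 0;0 0 0 0 0 0;0 0 0 0 0 0", jaw=-1, newtons=15)

```text
time: 9.43
tcp_pos: [0.5096, 0.2532, 0.0506]
ee_rot: [0.644, -0.293, 0.642, 0.295]
ft_force: [0.4, -1.0, 3.4]
gripper_width: 0.377
```

```bash
python3 go2.py .5098 .2525 .1 49.2 0
```

```text
t 9.43 tcp [0.5096 0.2532 0.0506] tip [0.5096 0.2533 0.0256] jaw 49.2 q [-0.59  0.75  0.14  1.85 -0.19  0.56  0.54] w 0.377 F [ 0.4 -1.   3.4]
shift [-0.0744 -0.0004 -0.0002] rot [-0.04  0.16 -0.11]
```

apply_moves(plan="-0.015 0 0 0 0 0;-0.035 0 0 0 0 0;-0.06 0 0 0 0 0;-0.085 0 0 0 0 0;-0.105 0 0 0 0 0;-0.11 0 0 0 0 0;-0.11 0 0 0 0 0")

```text
time: 10.02
tcp_pos: [0.5101, 0.2532, 0.1613]
ee_rot: [0.644, -0.293, 0.642, 0.295]
ft_force: [-0.7, 0.4, -1.1]
gripper_width: 0.378
```

```bash
python3 go2.py .6526 .2537 .136 49.2 0;  python3 snap.py s7 scene 200,150,360,290 5
```

```text
t 10.02 tcp [0.5101 0.2532 0.1613] tip [0.5102 0.2534 0.1363] jaw 49.2 q [-0.62  0.59  0.19  1.77 -0.15  0.79  0.5 ] w 0.378 F [-0.7  0.4 -1.1]
shift [ 0.0006 -0.1075  0.0935] rot [-0.02  0.29 -0.07]
10.0167 [0.51013389 0.25324496 0.16127332]
```

View pics/s7.png

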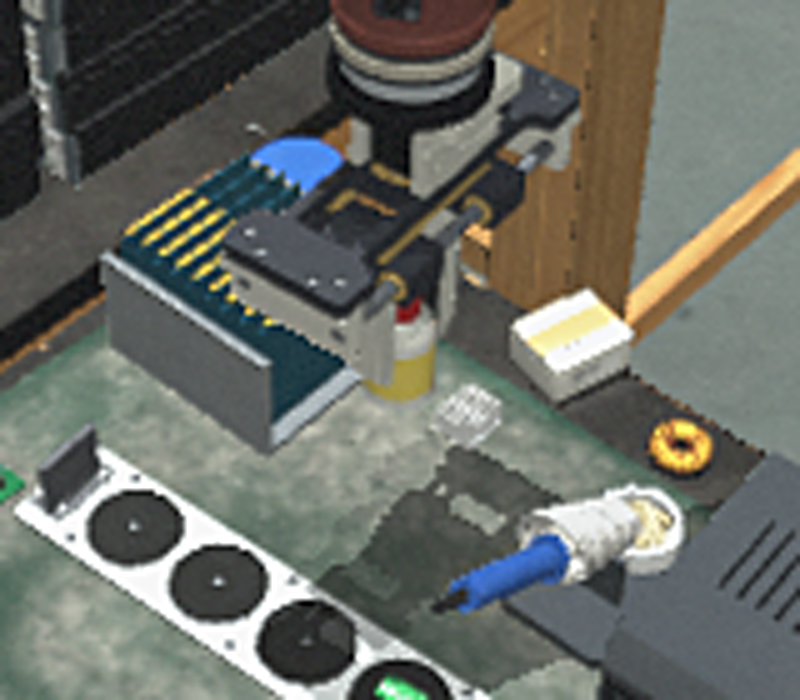

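Bottle is held upright and clear of the bench. Moving it over mat_1.

apply_moves(plan="0 -0.015 0.013 0 0 0;0 -0.035 0.03 0 0 0;0 -0.055 0.048 0 0 0;0 -0.075 0.066 0 0 0;0 -0.093 0.081 0 0 0;0 -0.104 0.09 0 0 0;0.001 -0.1075 0.0935 0 0 0;0.001 -0.1075 0.0935 0 0 0;0.001 -0.1075 0.0935 0 0 0")

```text
time: 10.82
tcp_pos: [0.6502, 0.2533, 0.1568]
ee_rot: [0.642, -0.293, 0.644, 0.296]
ft_force: [-0.1, 0.3, -1.1]
gripper_width: 0.373
```

```bash
python3 go2.py .6526 .2537 .036 49.2 0
```

```text
t 10.82 tcp [0.6502 0.2533 0.1568] tip [0.6501 0.2533 0.1318] jaw 49.2 q [-0.5   0.78  0.18  1.37 -0.16  1.01  0.58] w 0.373 F [-0.1  0.3 -1.1]
shift [ 0.0958 -0.002   0.002 ] rot [-0.02 -0.09 -0.28]
```

apply_moves(plan="0.02 -0.002 0.002 0 0 0;0.045 -0.002 0.002 0 0 0;0.07 -0.002 0.002 0 0 0;0.085 -0.002 0.002 0 0 0;0.092 -0.002 0.002 0 0 0;0.094 -0.002 0.002 0 0 0;0.094 -0.002 0.002 0 0 0")

```text
time: 11.4
tcp_pos: [0.654, 0.2541, 0.0648]
ee_rot: [0.643, -0.293, 0.643, 0.296]
ft_force: [-0.4, -1.3, -0.6]
gripper_width: 0.375
```

```bash
python3 go2.py .6526 .2537 .033 49.2 0;python3 snap.py s8 scene 190,150,350,290 5
```

```text
t 11.40 tcp [0.654  0.2541 0.0648] tip [0.654  0.2542 0.0398] jaw 49.2 q [-0.49  0.89  0.17  1.42 -0.18  0.85  0.59] w 0.375 F [-0.4 -1.3 -0.6]
shift [ 0.0068  0.0008 -0.0012] rot [ 0.    0.08 -0.17]
11.4 [0.65399165 0.25411731 0.06478227]
```

View pics/s8.png

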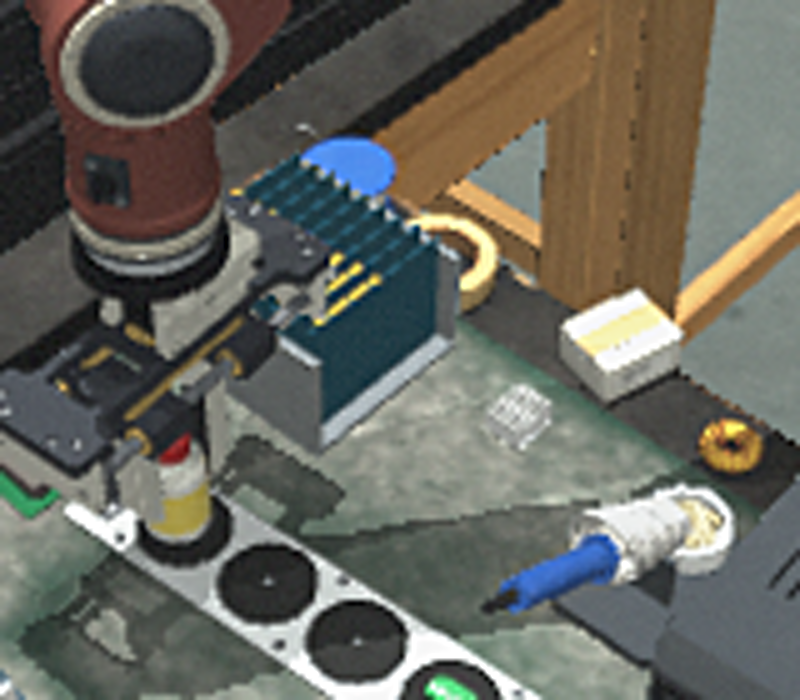

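apply_moves(plan="0.002 0 -0.001 0 0 0;0.004 0 -0.001 0 0 0;0.005 0 -0.001 0 0 0;0.006 0 -0.001 0 0 0;0.006 0 -0.001 0 0 0;0.006 0 -0.001 0 0 0")

```text
time: 11.95
tcp_pos: [0.654, 0.2529, 0.0588]
ee_rot: [0.643, -0.293, 0.643, 0.295]
ft_force: [-0.0, -0.2, -1.1]
gripper_width: 0.379
```

```bash
python3 go2.py .6526 .2537 .033 49.2 0
```

```text
t 11.95 tcp [0.654  0.2529 0.0588] tip [0.654  0.253  0.0338] jaw 49.2 q [-0.48  0.89  0.16  1.43 -0.18  0.83  0.6 ] w 0.379 F [-0.  -0.2 -1.1]
shift [ 0.0008  0.0016 -0.0003] rot [-0.04  0.1  -0.14]
```

apply_moves(plan="0.001 0 0 0 0 0;0.001 0.001 0 0 0 0;0.002 0.001 0 0 0 0;0.002 0.001 0 0 0 0")

```text
time: 12.28
tcp_pos: [0.654, 0.2529, 0.0586]
ee_rot: [0.644, -0.293, 0.642, 0.295]
ft_force: [-2.1, -2.8, 7.9]
gripper_width: 0.375
```

```bash
python3 go2.py .6526 .2537 .033 49.2 0
python3 - <<'E'
from cell import *
from h import *
from cell import vision,get_obs
for n in ['scene','side']:
    p,d=vision.read_camera(n);c=vision.camera_params(n);P=cloud(d,c);h=cv2.cvtColor(p,cv2.COLOR_RGB2HSV)
    m=(h[...,1]>90)&(h[...,0]>18)&(h[...,0]<32)&(abs(P[...,0]-.652)<.03)&(abs(P[...,1]-.254)<.03)
    Q=P[m]
    if len(Q): 
        ys,xs=np.nonzero(m); print(n,len(Q),Q.min(0),Q.max(0),ys.max(),Q[ys==ys.max()])
E
```

```text
t 12.28 tcp [0.654  0.2529 0.0586] tip [0.654  0.253  0.0336] jaw 49.1 q [-0.49  0.89  0.16  1.43 -0.18  0.83  0.6 ] w 0.375 F [-2.1 -2.8  7.9]
shift [ 0.0006  0.0015 -0.0003] rot [-0.05  0.14 -0.05]
scene 119 [0.62250655 0.23478168 0.00915178] [0.68168424 0.28118059 0.1651025 ] 257 [[0.66350995 0.2690045  0.01869283]
 [0.66092987 0.26851906 0.01795007]
 [0.65814648 0.26971442 0.01928948]
 [0.6554272  0.27042225 0.02002522]
 [0.65286009 0.26979999 0.01911277]
 [0.65001414 0.27172811 0.02136131]]
side 31 [0.63191567 0.23133151 0.01077019] [0.65436273 0.25946892 0.05029471] 160 [[0.63841435 0.25427343 0.01726197]
 [0.63917719 0.25043938 0.0178268 ]
 [0.63409589 0.24382791 0.0252921 ]
 [0.63668771 0.24088747 0.02368886]
 [0.64062438 0.23856502 0.02050506]
 [0.64503788 0.23644185 0.0167678 ]
 [0.6513821  0.23518088 0.01077019]]
```

apply_moves(plan="-0.0015 0 0 0 0 0;-0.0015 0 0 0 0 0;-0.0015 0 0 0 0 0;-0.0015 0 0 0 0 0;-0.0015 0 0 0 0 0;-0.015 0 0 0 0 0;-0.04 0 0 0 0 0;-0.075 0 0 0 0 0;-0.11 0 0 0 0 0;-0.11 0 0 0 0 0", jaw=0.35)

```text
time: 13.22
tcp_pos: [0.6581, 0.2546, 0.1765]
ee_rot: [0.649, -0.294, 0.637, 0.295]
ft_force: [1.0, 0.6, 1.2]
gripper_width: 0.677
```

```bash
python3 snap.py w9 wrist 100,100,420,334 2.5; python3 snap.py s9 scene 190,150,350,290 5;python3 go2.py .466 .185 .12 49.2 0; sed -i 's/-.511)<.03/-.653)<.03/;s/-.252)<.03/-.254)<.03/' d6.py; python3 d6.py w9; python3 d6.py s9
```

```text
13.2167 [0.65805075 0.25458981 0.17647633]
13.2667 [0.65640563 0.25411056 0.17304798]
t 13.32 tcp [0.6545 0.2536 0.1698] tip [0.6546 0.2537 0.1448] jaw 49.2 q [-0.5   0.77  0.19  1.35 -0.16  1.03  0.58] w 0.677 F [ 1.  -0.   0.4]
shift [ 0.0237  0.0977 -0.1753] rot [-0.04  0.36  0.  ]
[0.6626 0.2484 0.07  ] [0.6646 0.251  0.088 ] [0.6604 0.2514 0.05  ]
[236 181  23  25 451] [246.7206 192.8359] [0.6528 0.2538 0.0759] [0.655  0.2516 0.07  ]
circle [0.6548 0.252 ] 0.01776869555860991 242
[0.5867 0.112  0.07  ] [0.5758 0.1583 0.088 ] [0.584 0.046 0.05 ]
[233 318  69  64 748] [267.4265 357.0561] [0.5555 0.5569 0.028 ] [0.5566 0.5731 0.07  ]
circle [0.6561 0.2531] 0.01685804972377768 104
```

View pics/w9.png

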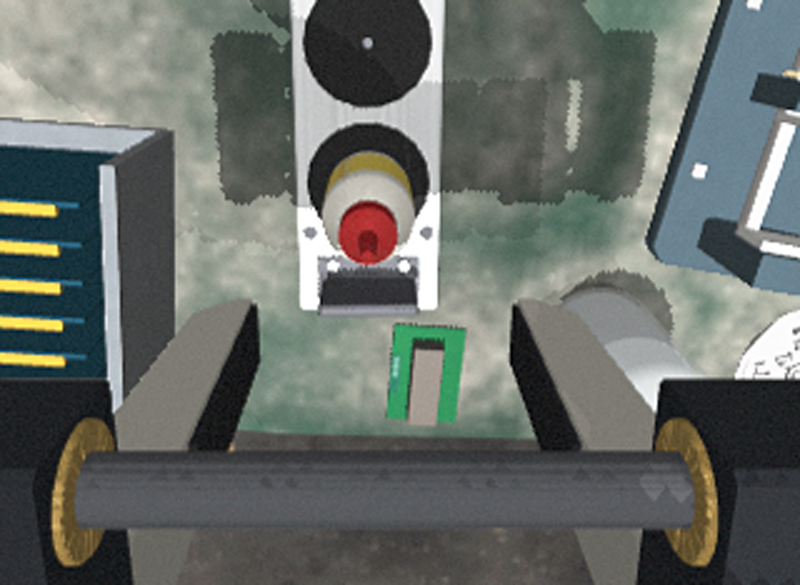

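View pics/s9.png

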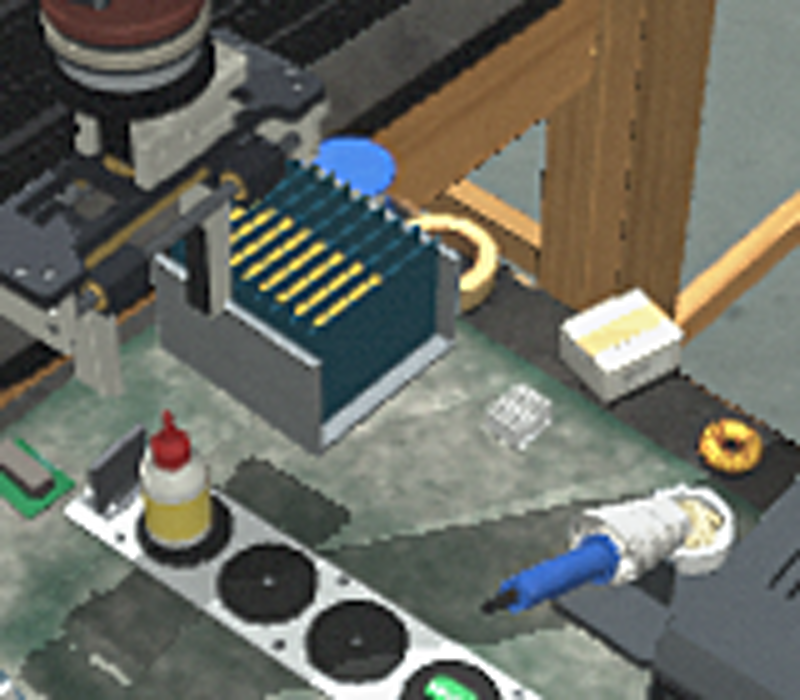

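apply_moves(plan="0.022 0.098 -0.175 0 0 0;0.022 0.098 -0.175 0 0 0;0.022 0.098 -0.175 0 0 0;0.022 0.098 -0.175 0 0 0;0.022 0.098 -0.175 0 0 0;0.022 0.098 -0.175 0 0 0;0.022 0.098 -0.175 0 0 0;0.022 0.098 -0.175 0 0 0", jaw=0.0)

```text
time: 13.98
tcp_pos: [0.4654, 0.1854, 0.1445]
ee_rot: [0.643, -0.293, 0.643, 0.295]
ft_force: [1.6, 1.2, -0.7]
gripper_width: 0.497
```

```bash
python3 go2.py .466 .185 .12 49.2 0;python3 snap.py w10 wrist 100,100,420,334 2.5
cat > d10.py <<'E'
from det import *
M=(P[...,2]>.009)&(P[...,2]<.03)&(abs(P[...,0]-.466)<.04)&(abs(P[...,1]-.185)<.04)
for i,m,s,ce in comps(M,60,20000): print('hs',s,ce,quad(m,.018),np.median(P[m],0))
M=(P[...,2]>.02)&(P[...,2]<.05)&(abs(P[...,0]-.403)<.06)&(abs(P[...,1]-.138)<.06)
for i,m,s,ce in comps(M,60,20000): print('ct',s,ce,quad(m,.028),np.median(P[m],0))
E
python3 d10.py w10
```

```text
t 13.98 tcp [0.4654 0.1854 0.1445] tip [0.4654 0.1855 0.1195] jaw 49.2 q [-0.54  0.53  0.18  1.97 -0.15  0.66  0.59] w 0.497 F [ 1.6  1.2 -0.7]
shift [-0.0005 -0.0008  0.0001] rot [-0.03  0.13 -0.12]
13.9833 [0.46535642 0.18540845 0.14450582]
ct [ 132  140   72   65 3046] [166.8217 171.9626] (array([0.4007, 0.1376]), (56.09784698486328, 47.023468017578125), 29.41292381286621, array([0.4004, 0.1378], dtype=float32)) [0.4003 0.138  0.0282]
```

View pics/w10.png

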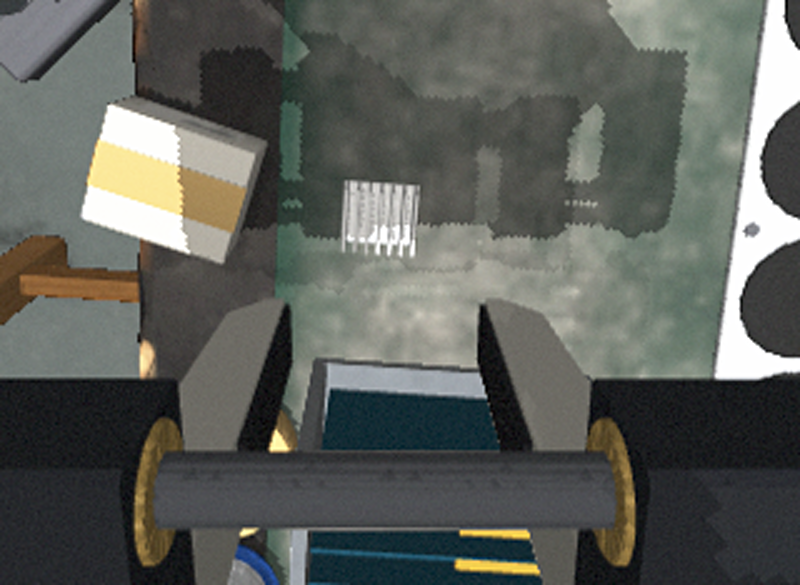

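```bash
cat > d11.py <<'E'
from det import *
for u,v in [(381,214),(344,180),(419,184),(343,250),(416,255)]: print(onplane(c,u/2.5+100,v/2.5+100,.018)[:2], onplane(c,u/2.5+100,v/2.5+100,.0)[:2])
m=(abs(P[...,0]-.466)<.03)&(abs(P[...,1]-.185)<.03); m[:170]=0; m[204:]=0;m[:,:236]=0;m[:,270:]=0
print(np.median(P[m],0),np.percentile(P[m][:,2],[10,50,90,99]))
E
python3 d11.py w10;python3 go2.py .4665 .1853 .004 47.5 0
```

```text
[0.4632 0.1864] [0.4669 0.1831]
[0.4439 0.1846] [0.4464 0.1812]
[0.4637 0.205 ] [0.4675 0.203 ]
[0.4644 0.1657] [0.4683 0.161 ]
[0.4846 0.1858] [0.4899 0.1825]
[0.466  0.1839 0.0032] [0.0016 0.0032 0.0178 0.019 ]
t 14.03 tcp [0.4662 0.1857 0.1447] tip [0.4662 0.1858 0.1197] jaw 49.2 q [-0.54  0.53  0.18  1.97 -0.15  0.66  0.59] w 0.498 F [ 0.9  0.3 -0.7]
shift [ 0.1157 -0.0007 -0.0005] rot [ 1.68  0.19 -0.09]
```

apply_moves(plan="0.03 0 0 2.5 0 0;0.065 0 0 2.5 0 0;0.09 0 0 2.5 0 0;0.107 0 0 2.5 0 0;0.115 0 0 2.5 0 0;0.115 0 0 2.5 0 0;0.115 0 0 2.5 0 0")

```text
time: 14.62
tcp_pos: [0.4658, 0.1857, 0.0296]
ee_rot: [0.65, -0.279, 0.649, 0.281]
ft_force: [-0.4, 0.4, -0.3]
gripper_width: 0.501
```

```bash
python3 go2.py .4655 .1853 .004 46.7 0
```

```text
t 14.62 tcp [0.4658 0.1857 0.0296] tip [0.4658 0.1857 0.0046] jaw 46.7 q [-0.5   0.72  0.12  2.04 -0.22  0.38  0.61] w 0.501 F [-0.4  0.4 -0.3]
shift [ 0.0006 -0.0001 -0.0004] rot [-0.05  0.13 -0.12]
```

apply_moves(plan="0 0 0 0 0 0;0 0 0 0 0 0;0 0 0 0 0 0;0 0 0 0 0 0;0 0 0 0 0 0", jaw=-1, newtons=10)

```text
time: 15.03
tcp_pos: [0.4653, 0.1856, 0.0306]
ee_rot: [0.65, -0.279, 0.648, 0.281]
ft_force: [-0.4, -0.7, 6.7]
gripper_width: 0.32
```

```bash
python3 go2.py .4655 .1853 .10 46.7 0
```

```text
t 15.03 tcp [0.4653 0.1856 0.0306] tip [0.4653 0.1857 0.0056] jaw 46.7 q [-0.5   0.72  0.12  2.05 -0.22  0.38  0.61] w 0.320 F [-0.4 -0.7  6.7]
shift [-0.0944 -0.0002  0.0002] rot [-0.03  0.2  -0.1 ]
```

apply_moves(plan="-0.03 0 0 0 0 0;-0.07 0 0 0 0 0;-0.11 0 0 0 0 0;-0.135 0 0 0 0 0;-0.135 0 0 0 0 0;-0.135 0 0 0 0 0")

```text
time: 15.53
tcp_pos: [0.4652, 0.1853, 0.166]
ee_rot: [0.651, -0.279, 0.648, 0.281]
ft_force: [-1.0, 0.5, -0.8]
gripper_width: 0.322
```

```bash
python3 go2.py .5621 .3324 .12 49.2 0
```

```text
t 15.53 tcp [0.4652 0.1853 0.166 ] tip [0.4652 0.1854 0.141 ] jaw 46.7 q [-0.57  0.49  0.21  1.95 -0.16  0.71  0.55] w 0.322 F [-1.   0.5 -0.8]
shift [0.0219 0.0304 0.1734] rot [-2.52  0.28 -0.07]
```

apply_moves(plan="0.005 0.006 0.035 -2.5 0 0;0.01 0.014 0.075 -2.5 0 0;0.016 0.02 0.115 -2.5 0 0;0.02 0.026 0.15 -2.5 0 0;0.022 0.03 0.168 -2.5 0 0;0.022 0.0305 0.1735 -2.5 0 0;0.022 0.0305 0.1735 -2.5 0 0;0.022 0.0305 0.1735 -2.5 0 0")

```text
time: 16.2
tcp_pos: [0.5606, 0.3301, 0.1415]
ee_rot: [0.642, -0.293, 0.644, 0.294]
ft_force: [-0.1, -0.2, 0.2]
gripper_width: 0.329
```

```bash
python3 go2.py .5621 .3324 .0145 49.2 0;python3 snap.py w12 wrist 100,100,420,334 2.5
```

```text
t 16.20 tcp [0.5606 0.3301 0.1415] tip [0.5605 0.3301 0.1165] jaw 49.1 q [-0.68  0.73  0.2   1.54 -0.17  0.9   0.43] w 0.329 F [-0.1 -0.2  0.2]
shift [0.102  0.0001 0.003 ] rot [-0.1  -0.15 -0.15]
16.2 [0.56058022 0.33007804 0.14148391]
```

View pics/w12.png

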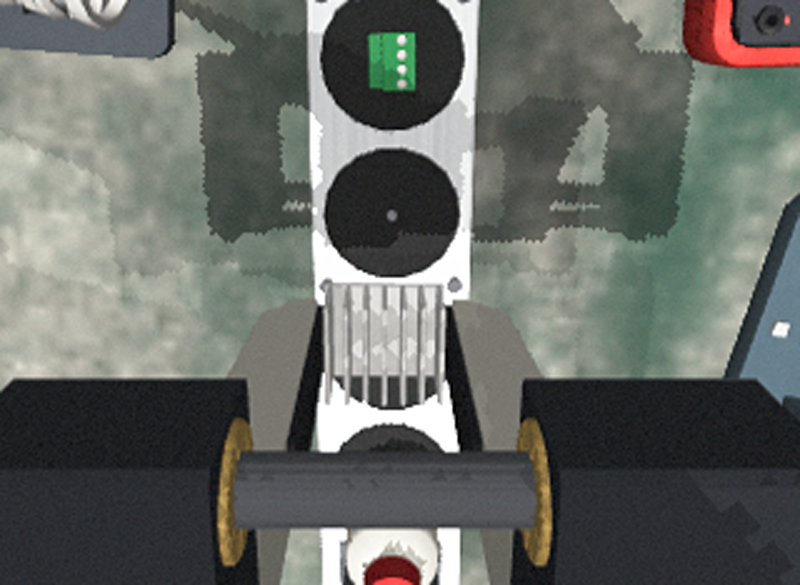

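apply_moves(plan="0.03 0 0.002 0 0 0;0.06 0 0.002 0 0 0;0.085 0 0.002 0 0 0;0.097 0 0.002 0 0 0;0.1 0 0.002 0 0 0;0.1 0 0.002 0 0 0;0.1 0 0.002 0 0 0")

```text
time: 16.83
tcp_pos: [0.5638, 0.3338, 0.0446]
ee_rot: [0.644, -0.293, 0.642, 0.295]
ft_force: [-0.4, 0.4, -0.3]
gripper_width: 0.323
```

```bash
python3 go2.py .5621 .3324 .0125 49.2 0
```

```text
t 16.83 tcp [0.5638 0.3338 0.0446] tip [0.5639 0.3339 0.0196] jaw 49.1 q [-0.66  0.85  0.17  1.59 -0.2   0.71  0.46] w 0.323 F [-0.4  0.4 -0.3]
shift [ 0.0071  0.0004 -0.0023] rot [-0.08  0.23 -0.07]
```

apply_moves(plan="0.002 0 -0.002 0 0 0;0.004 0 -0.002 0 0 0;0.006 0 -0.002 0 0 0;0.007 0 -0.002 0 0 0;0.007 0 -0.002 0 0 0")

```text
time: 17.25
tcp_pos: [0.5621, 0.3326, 0.0382]
ee_rot: [0.644, -0.293, 0.642, 0.295]
ft_force: [-1.4, -0.5, 9.4]
gripper_width: 0.32
```

```bash
python3 go2.py .5621 .3324 .0125 49.2 0
```

```text
t 17.25 tcp [0.5621 0.3326 0.0382] tip [0.5621 0.3327 0.0132] jaw 49.2 q [-0.66  0.86  0.16  1.6  -0.2   0.7   0.46] w 0.320 F [-1.4 -0.5  9.4]
shift [ 0.0007 -0.0002 -0.0001] rot [-0.05  0.18 -0.12]
```

apply_moves(plan="-0.001 0 0 0 0 0;-0.001 0 0 0 0 0;-0.001 0 0 0 0 0;-0.001 0 0 0 0 0;-0.02 0 0 0 0 0;-0.055 0 0 0 0 0;-0.09 0 0 0 0 0;-0.12 0 0 0 0 0;-0.12 0 0 0 0 0", jaw=0.0)

```text
time: 18.0
tcp_pos: [0.5654, 0.3339, 0.163]
ee_rot: [0.648, -0.293, 0.638, 0.296]
ft_force: [0.8, 0.1, -0.4]
gripper_width: 0.497
```

```bash
python3 snap.py w13 wrist 100,100,420,334 2.5; python3 snap.py s13 scene 190,150,350,290 5; python3 go2.py .402 .138 .12 29.5 0; sed -i 's/-.466)/-.562)/;s/-.185)/-.332)/' d10.py; python3 d10.py w13; python3 d10.py s13
```

```text
18.0 [0.56544955 0.33389233 0.16302999]
18.05 [0.56379677 0.33318252 0.15987818]
t 18.10 tcp [0.5621 0.3324 0.1572] tip [0.5621 0.3326 0.1322] jaw 49.2 q [-0.68  0.71  0.2   1.52 -0.17  0.92  0.43] w 0.497 F [ 0.3 -0.1 -0.5]
shift [ 0.0112 -0.006  -0.2519] rot [19.67  0.23 -0.14]
hs [232 167  34  30 741] [248.1619 180.1215] (array([0.563 , 0.3321]), (33.658546447753906, 30.651592254638672), 48.75876998901367, array([0.5616, 0.333 ], dtype=float32)) [0.562  0.3325 0.0117]
ct [   0  169   28   51 1110] [ 11.7099 193.9171] (array([0.4174, 0.149 ]), (25.663803100585938, 49.347991943359375), 30.497880935668945, array([0.4169, 0.1502], dtype=float32)) [0.4169 0.1502 0.0277]
hs [252 268  18  18 173] [260.659  276.3295] (array([0.5621, 0.3348]), (42.4002685546875, 45.56650161743164), 51.108909606933594, array([0.5631, 0.3349], dtype=float32)) [0.5627 0.3366 0.0204]
ct [302 208  25  19 260] [313.8423 216.7154] (array([0.4037, 0.1413]), (58.666587829589844, 51.5603141784668), 29.009246826171875, array([0.4035, 0.1408], dtype=float32)) [0.4033 0.1401 0.0278]
```

View pics/w13.png

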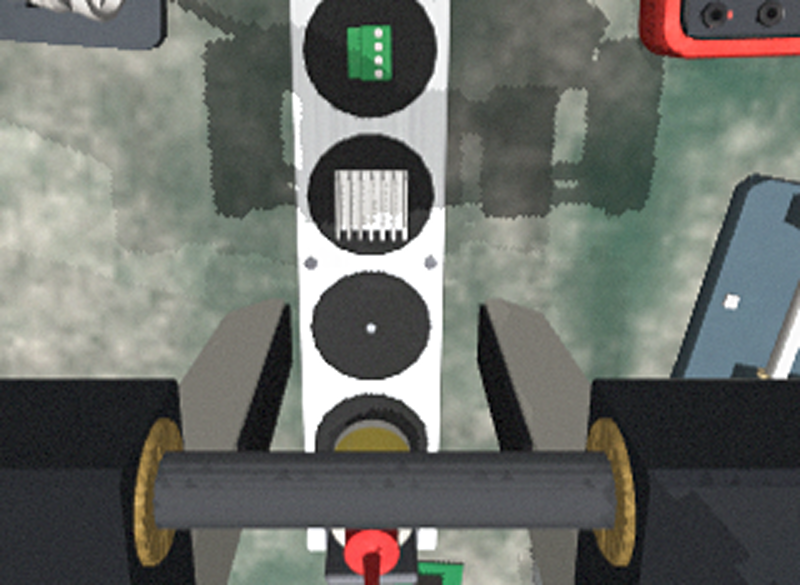

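View pics/s13.png

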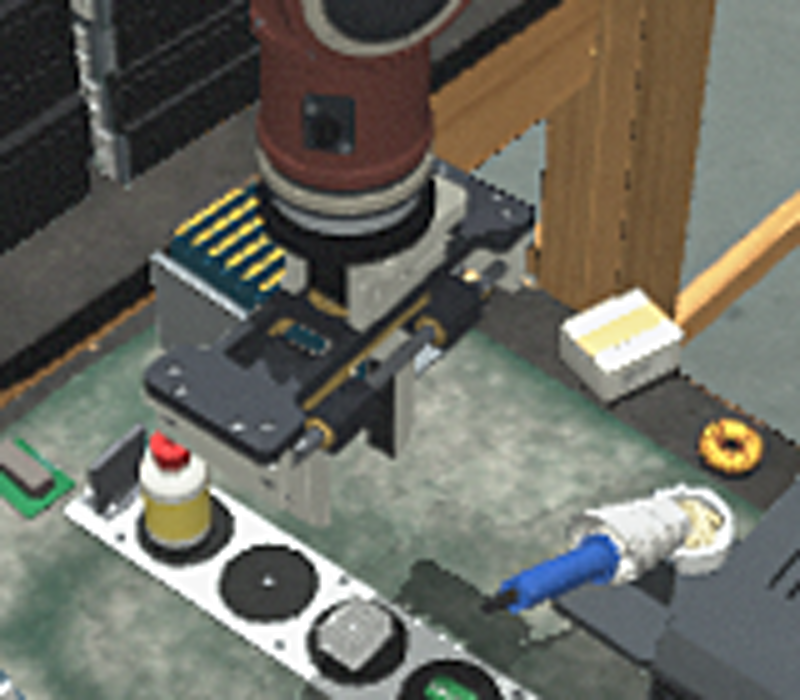

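apply_moves(plan="0.011 -0.006 -0.252 19.7 0 0;0.011 -0.006 -0.252 19.7 0 0;0.011 -0.006 -0.252 19.7 0 0;0.011 -0.006 -0.252 19.7 0 0;0.011 -0.006 -0.252 19.7 0 0;0.011 -0.006 -0.252 19.7 0 0;0.011 -0.006 -0.252 19.7 0 0;0.011 -0.006 -0.252 19.7 0 0;0.011 -0.006 -0.252 19.7 0 0", jaw=0.72)

```text
time: 18.85
tcp_pos: [0.4016, 0.138, 0.144]
ee_rot: [0.684, -0.179, 0.684, 0.181]
ft_force: [1.6, 0.7, 0.6]
gripper_width: 0.864
```

```bash
python3 go2.py .402 .138 .013 29.5 0;python3 snap.py w14 wrist 60,100,380,334 2.5;  python3 d10.py w14
```

```text
t 18.85 tcp [0.4016 0.138  0.144 ] tip [0.4016 0.1381 0.119 ] jaw 29.5 q [-0.58  0.44  0.28  2.17 -0.23  0.56  0.38] w 0.864 F [1.6 0.7 0.6]
shift [ 0.106  -0.0005  0.0003] rot [-0.03  0.03 -0.17]
18.85 [0.40158886 0.1379855  0.14400662]
hs [496  76  16  35 438] [504.4064  93.4315] (array([0.5511, 0.3206]), (12.806069374084473, 28.54899787902832), 43.063777923583984, array([0.5514, 0.3215], dtype=float32)) [0.5521 0.3224 0.0156]
ct [ 222  167   61   49 2859] [252.1966 190.7824] (array([0.4008, 0.1371]), (55.741275787353516, 46.40095520019531), 29.336631774902344, array([0.4005, 0.1376], dtype=float32)) [0.4005 0.1379 0.0282]
```

View pics/w14.png

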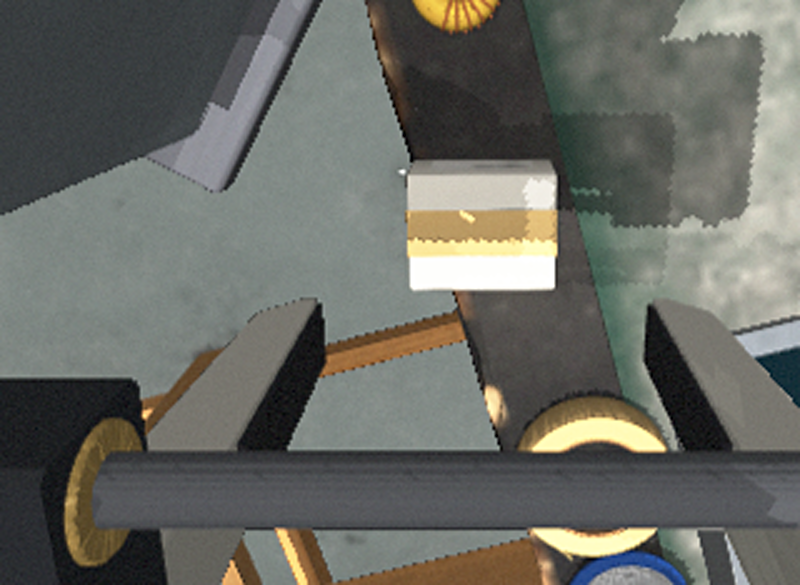

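apply_moves(plan="0.03 0 0 0 0 0;0.06 0 0 0 0 0;0.085 0 0 0 0 0;0.1 0 0 0 0 0;0.106 0 0 0 0 0;0.106 0 0 0 0 0;0.106 0 0 0 0 0")

```text
time: 19.48
tcp_pos: [0.402, 0.1386, 0.0384]
ee_rot: [0.684, -0.179, 0.684, 0.181]
ft_force: [0.3, 0.2, -0.2]
gripper_width: 0.861
```

```bash
python3 go2.py .4008 .1375 .012 29.5 0
```

```text
t 19.48 tcp [0.402  0.1386 0.0384] tip [0.402  0.1387 0.0134] jaw 29.5 q [-0.47  0.66  0.13  2.25 -0.34  0.26  0.48] w 0.861 F [ 0.3  0.2 -0.2]
shift [ 0.0014 -0.0004 -0.0016] rot [ 0.02  0.08 -0.17]
```

apply_moves(plan="0 0 -0.001 0 0 0;0 0 -0.001 0 0 0;0 0 -0.001 0 0 0;0 0 -0.001 0 0 0;0 0 -0.001 0 0 0;0 0 -0.001 0 0 0", jaw=-1, newtons=20)

```text
time: 19.98
tcp_pos: [0.4007, 0.1376, 0.0391]
ee_rot: [0.684, -0.179, 0.683, 0.181]
ft_force: [-1.4, 0.3, 6.1]
gripper_width: 0.587
```

```bash
python3 go2.py .4008 .1375 .012 29.5 0
```

```text
t 19.98 tcp [0.4007 0.1376 0.0391] tip [0.4007 0.1376 0.0141] jaw 29.5 q [-0.47  0.65  0.13  2.25 -0.34  0.25  0.48] w 0.587 F [-1.4  0.3  6.1]
shift [ 0.0021 -0.0001  0.0001] rot [-0.03  0.11 -0.16]
```

apply_moves(plan="-0.015 0 0 0 0 0;-0.045 0 0 0 0 0;-0.08 0 0 0 0 0;-0.115 0 0 0 0 0;-0.14 0 0 0 0 0;-0.145 0 0 0 0 0;-0.145 0 0 0 0 0")

```text
time: 20.57
tcp_pos: [0.4011, 0.1374, 0.1849]
ee_rot: [0.685, -0.179, 0.682, 0.181]
ft_force: [-0.2, -0.9, -1.7]
gripper_width: 0.586
```

```bash
python3 go2.py .6073 .2933 .15 49.2 0; python3 snap.py s15 scene 230,120,390,260 5
```

```text
t 20.57 tcp [0.4011 0.1374 0.1849] tip [0.4012 0.1375 0.1599] jaw 29.5 q [-0.63  0.37  0.34  2.13 -0.2   0.67  0.36] w 0.586 F [-0.2 -0.9 -1.7]
shift [0.0112 0.0342 0.2562] rot [-19.71   0.29  -0.11]
20.5667 [0.40113394 0.13738343 0.18486144]
```

View pics/s15.png

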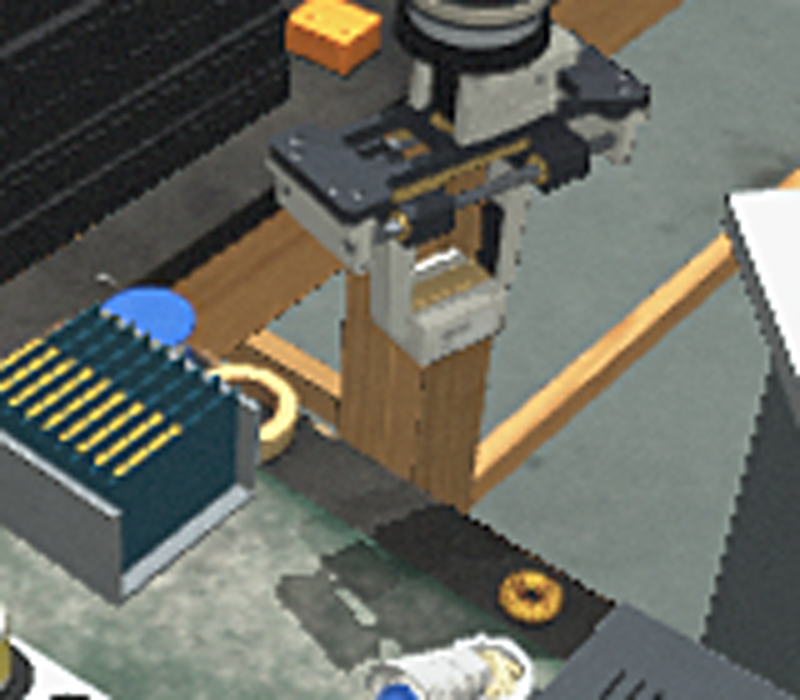

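apply_moves(plan="0.002 0.004 0.03 -3 0 0;0.004 0.009 0.07 -7 0 0;0.006 0.014 0.11 -12 0 0;0.008 0.02 0.15 -17 0 0;0.009 0.025 0.19 -19.7 0 0;0.01 0.03 0.225 -19.7 0 0;0.011 0.033 0.248 -19.7 0 0;0.011 0.034 0.256 -19.7 0 0;0.011 0.034 0.256 -19.7 0 0;0.011 0.034 0.256 -19.7 0 0")

```text
time: 21.45
tcp_pos: [0.6053, 0.2917, 0.1695]
ee_rot: [0.641, -0.293, 0.645, 0.295]
ft_force: [-0.2, 0.5, -0.7]
gripper_width: 0.586
```

```bash
python3 go2.py .6073 .2933 .03 49.2 0; python3 snap.py w16 wrist 100,100,420,334 2.5
```

```text
t 21.45 tcp [0.6053 0.2917 0.1695] tip [0.6051 0.2917 0.1445] jaw 49.2 q [-0.6   0.73  0.22  1.44 -0.18  1.    0.52] w 0.586 F [-0.2  0.5 -0.7]
shift [ 0.1145 -0.001   0.003 ] rot [-0.05 -0.22 -0.28]
21.45 [0.60528015 0.29169428 0.16951258]
```

View pics/w16.png

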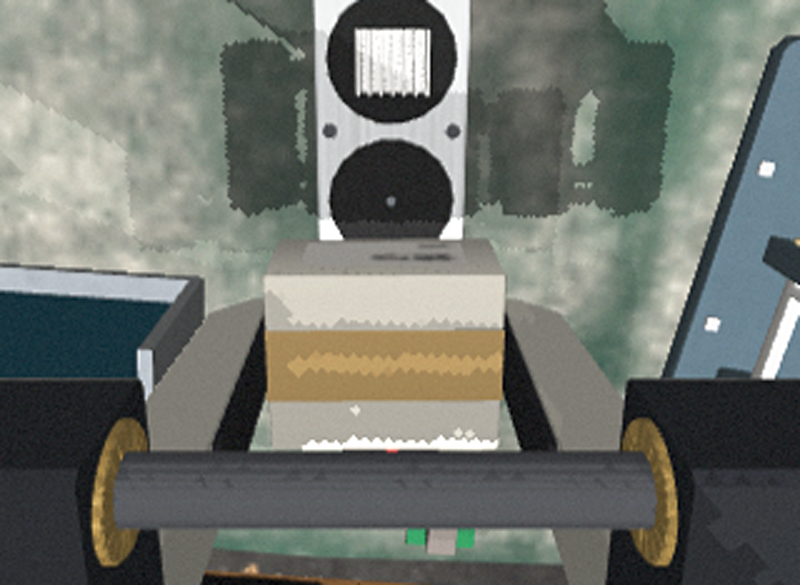

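apply_moves(plan="0.02 -0.001 0.0025 0 0 0;0.045 -0.001 0.0025 0 0 0;0.075 -0.001 0.0025 0 0 0;0.098 -0.001 0.0025 0 0 0;0.11 -0.001 0.0025 0 0 0;0.112 -0.001 0.0025 0 0 0;0.112 -0.001 0.0025 0 0 0;0.112 -0.001 0.0025 0 0 0")

```text
time: 22.17
tcp_pos: [0.6099, 0.2942, 0.0624]
ee_rot: [0.644, -0.293, 0.642, 0.295]
ft_force: [0.6, -0.7, -0.6]
gripper_width: 0.591
```

```bash
python3 go2.py .6073 .2933 .021 49.2 0
```

```text
t 22.17 tcp [0.6099 0.2942 0.0624] tip [0.6099 0.2943 0.0374] jaw 49.1 q [-0.58  0.86  0.19  1.51 -0.2   0.79  0.54] w 0.591 F [ 0.6 -0.7 -0.6]
shift [ 0.0164  0.0014 -0.0024] rot [-0.05  0.23 -0.07]
```

apply_moves(plan="0.004 0.001 -0.002 0 0 0;0.008 0.001 -0.002 0 0 0;0.011 0.001 -0.002 0 0 0;0.013 0.001 -0.002 0 0 0;0.014 0.001 -0.002 0 0 0;0.014 0.001 -0.002 0 0 0")

```text
time: 22.67
tcp_pos: [0.6068, 0.2933, 0.0473]
ee_rot: [0.643, -0.293, 0.643, 0.295]
ft_force: [-1.8, -1.1, 3.0]
gripper_width: 0.591
```

```bash
python3 go2.py .6073 .2933 .021 49.2 0
```

```text
t 22.67 tcp [0.6068 0.2933 0.0473] tip [0.6067 0.2934 0.0223] jaw 49.2 q [-0.58  0.87  0.18  1.53 -0.21  0.76  0.55] w 0.591 F [-1.8 -1.1  3. ]
shift [ 0.0013 -0.0004  0.0003] rot [-0.03  0.08 -0.16]
```

apply_moves(plan="0.001 0 0 0 0 0;0.001 0 0 0 0 0;0.001 0 0 0 0 0")

```text
time: 22.92
tcp_pos: [0.6068, 0.2933, 0.0472]
ee_rot: [0.643, -0.293, 0.643, 0.295]
ft_force: [-2.9, -1.1, 7.0]
gripper_width: 0.586
```

apply_moves(plan="0 0 0 0 0 0;0 0 0 0 0 0;0 0 0 0 0 0;0 0 0 0 0 0;-0.015 0 0 0 0 0;-0.05 0 0 0 0 0;-0.085 0 0 0 0 0;-0.12 0 0 0 0 0;-0.16 0 0 0 0 0;-0.2 0 0 0 0 0;-0.2 0 0 0 0 0;-0.2 0 0 0 0 0", jaw=0.72)

```text
time: 23.92
tcp_pos: [0.6086, 0.2931, 0.2491]
ee_rot: [0.646, -0.293, 0.64, 0.295]
ft_force: [-0.2, 0.3, -0.8]
gripper_width: 0.86
```

```bash
python3 go2.py .7 .22 .30 49.2 0; python3 snap.py w17 wrist 100,100,420,334 2.5;python3 snap.py s17 scene 190,150,350,290 5
```

```text
t 23.92 tcp [0.6086 0.2931 0.2491] tip [0.6087 0.2933 0.2241] jaw 49.2 q [-0.61  0.66  0.23  1.34 -0.16  1.15  0.5 ] w 0.860 F [-0.2  0.3 -0.8]
shift [-0.0758 -0.117   0.0051] rot [-0.04  0.46  0.02]
23.9167 [0.60857728 0.29311481 0.249123  ]
23.9667 [0.60711336 0.29273638 0.24639284]
```

View pics/s17.png

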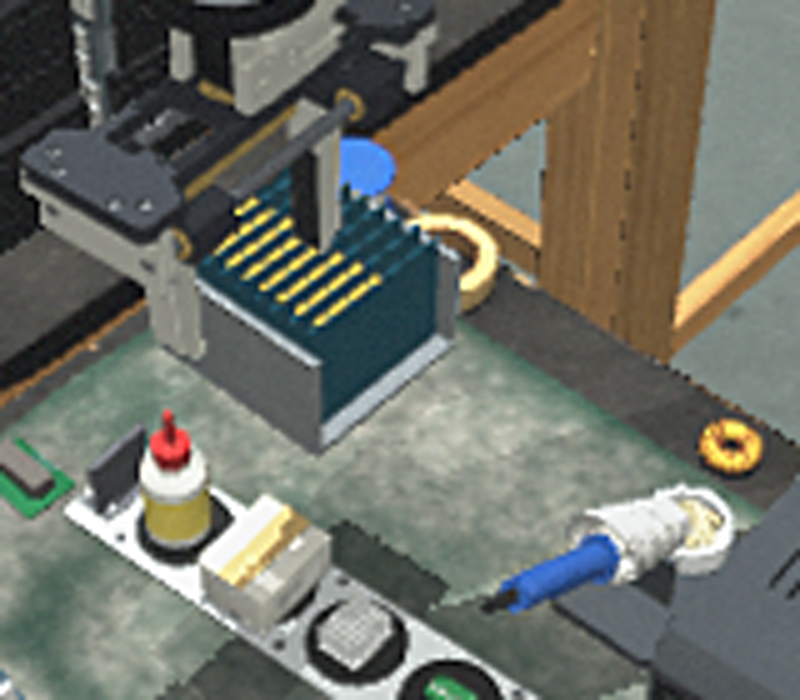

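View pics/w17.png

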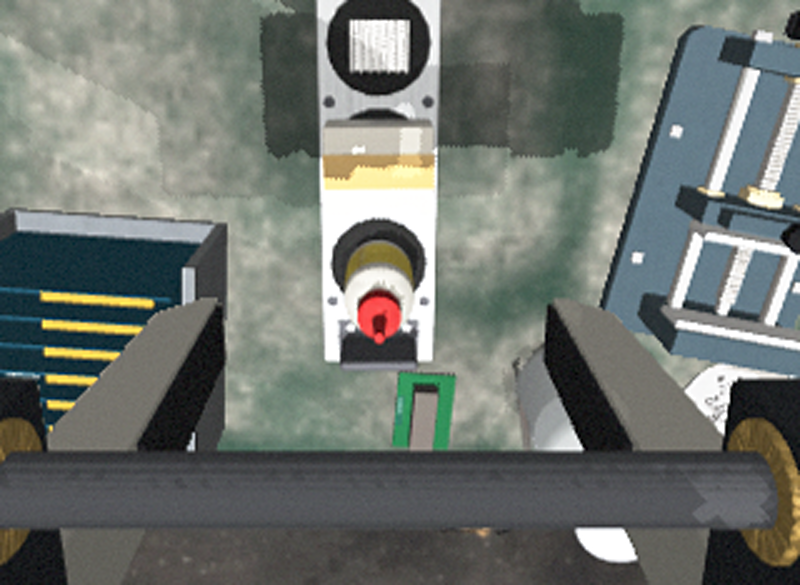

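Everything stands on its mat. I'll do a final numeric check from both views, with the arm settled.

apply_moves(plan="-0.03 0 0 0 0 0;-0.05 0 0 0 0 0;-0.05 0 0 0 0 0;-0.05 0 0 0 0 0;-0.05 0 0 0 0 0;-0.05 0 0 0 0 0")

```text
time: 24.52
tcp_pos: [0.606, 0.2923, 0.2931]
ee_rot: [0.641, -0.293, 0.645, 0.295]
ft_force: [0.1, -0.1, 0.6]
gripper_width: 0.863
```

```bash
python3 snap.py w18 wrist 0,0,512,384 1.5; python3 snap.py s18 scene 190,200,320,320 5
cat > d18.py <<'E'
from det import *
mats=[(.6526,.2539),(.6072,.2933),(.5621,.3324),(.517,.3717)]
for nm,k,zl,zh,zp in [('carton',1,.03,.042,.036),('hs',2,.018,.032,.026),('plug',3,.014,.026,.02)]:
    M=(P[...,2]>zl)&(P[...,2]<zh)&(np.hypot(P[...,0]-mats[k][0],P[...,1]-mats[k][1])<.036)
    for i,m,s,ce in comps(M,40,20000):
        q=quad(m,zp); print(nm,q[:3],'off mm',(q[0]-mats[k])*1000,'top z',np.median(P[m][:,2]))
M=(P[...,2]>.035)&(P[...,2]<.062)&(np.hypot(P[...,0]-.653,P[...,1]-.254)<.032)
Q=P[M][:,:2]; A=np.c_[2*Q,np.ones(len(Q))]; s=np.linalg.lstsq(A,(Q**2).sum(1),rcond=None)[0]; print('bottle',s[:2],np.sqrt(s[2]+s[0]**2+s[1]**2),(s[:2]-mats[0])*1000)
M=(P[...,2]>.085)&(P[...,2]<.1)&(np.hypot(P[...,0]-.653,P[...,1]-.254)<.03); print('needle',P[M].mean(0),M.sum())
E
python3 d18.py w18; echo; python3 d18.py s18
```

```text
24.5167 [0.6060221  0.2922788  0.29314874]
24.5667 [0.60615821 0.29236718 0.29348099]
carton (array([0.607 , 0.2928]), (54.88796615600586, 43.86713409423828), 49.07475662231445) off mm [-0.2045 -0.4547] top z 0.03619773762054148
plug (array([0.5182, 0.3732]), (11.949569702148438, 20.021268844604492), 49.45647430419922) off mm [1.1774 1.4608] top z 0.01902744184017255
bottle [0.6535 0.2531] 0.014690018886078881 [ 0.9214 -0.7698]
needle [0.654  0.2526 0.092 ] 26

carton (array([0.6083, 0.295 ]), (59.0097770690918, 47.99538040161133), 51.25939178466797) off mm [1.1361 1.6833] top z 0.03591745844471535
hs (array([0.5646, 0.335 ]), (32.58906173706055, 25.702232360839844), 48.92822265625) off mm [2.4559 2.64  ] top z 0.023495402490344597
plug (array([0.5193, 0.3763]), (14.439044952392578, 22.259328842163086), 46.915950775146484) off mm [2.3143 4.5906] top z 0.018642157354647644
bottle [0.656  0.2544] 0.014907884664520291 [3.3597 0.4681]
needle [0.6558 0.2534 0.0918] 8
```

View pics/s18.png

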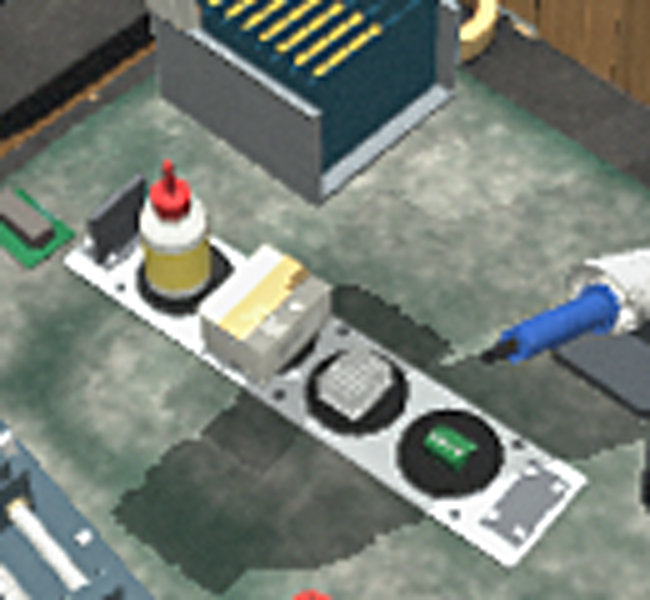

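All four parts are centred to within about 5 mm, upright and clear of the gripper, so I'm handing in.

```bash
python3 -c "
from cell import workorder; print(workorder.job_done())"
```

```text
the job is handed in; nothing more can be done
None
```

The four parts are on the kitting strip in height order, counted from the tab end: flux bottle, fuse carton, heat sink, terminal plug. I handed the job in at about 25 s; it reports no verdict.

I placed the plug with the gripper tilted 20°, to stay clear of the card rack when picking it up and the soldering iron when setting it down. The other three parts were gripped with the tool straight down. The orange look-alike was not touched.

**Last checks:**

| Part | Offset from mat centre, wrist camera | Offset from mat centre, scene camera |
|---|---|---|
| Flux bottle | 1.2 mm | 3.4 mm |
| Fuse carton | 0.5 mm | 2.0 mm |
| Heat sink | no result in this check | 3.6 mm |
| Terminal plug | 1.9 mm | 5.1 mm |

- **Position:** all readings are inside the 12 mm limit. The scene camera reads 1.5 to 3.5 mm more than the wrist camera. The heat sink's depth patch was not found in the final wrist check, but the wrist view just after placing it put it about 1 mm off centre.
- **Upright:** the final pictures show the parts standing. The bottle's needle is within 1 mm of its body axis. The carton, heat sink and plug were judged from their flat tops and the pictures, not measured for tilt.
- **Clearance:** the gripper was open and well above the parts. The force reading was under 1 N.

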